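# Stack the spare-part cases in the rack and lock them with the rod

## Task

Put the blue parts case squarely on the grey one in the rack, then the yellow case with the metal lug on top of the blue one, each nested fully down on the case below and set down rather than dropped. The grey case sits on a stiff cross slide, so move the column sideways until it is midway in the rack and the lug lines up with the holes in the ears. Then slide the steel rod through the red ear, the lug and the white ear until its black handle rests against the red ear, let go, and leave everything else on the bench where it is.

Things in the scene. Friction and masses are not known exactly. Their poses are not given: they have to be found in the camera images.
- rack: Fixed locking rack: base plate 166 (x) x 96 x 10 mm, a dark grey case on it, an ear at each end. Origin: centre of its underside on the bench, x along its length from the red to the white ear, z up. Ears 8 mm thick, 44 mm wide, 155 mm high: red at x = -73 to -65 mm, white at 65 to 73 mm, 130 mm clear between. The grey case rides on a cross slide: see column_foot.
- column_foot (a point): Fixed in the rack at (0, 0, 46) mm, axes as the rack: where the blue case's origin must end; the yellow's 36 mm above. The grey case (100 x 60 mm, flat lid at this height, on it a boss 84 x 44 mm, 5 high) starts up to 8 mm to either side in y, not reported: feel or look for it. It slides in y only, 5 N. Cases fit either way round.
- red_hole (a point): Centre of the red ear's hole on its outer face: (-73, 0, 133) mm in the rack's frame, axes as the rack. Round 14 mm through hole along x, 3 mm chamfer at this outer mouth.
- white_hole (a point): Centre of the white ear's equal hole on its outer face: (73, 0, 133) mm in the rack's frame, axes as the rack; its 3 mm chamfer is on the inner face.
- case_mid: Blue closed case, loose, 100 (x) x 60 (y) x 36 (z) mm plus a lid boss like the grey one's. Origin: centre of its underside, z up. A recess under it, 88 x 48 mm, 6 mm deep, fits over the boss of the case below with 2 mm to spare on each side; seated, its rim lies on the lid below. 0.2 to 0.4 kg. Grip it across its 60 mm width.
- case_top: Yellow closed parts case, loose, same 100 x 60 x 36 mm body and same recess underneath, but with a metal lug instead of the boss. Origin: centre of its underside, x along its long side. About 0.2 to 0.45 kg. Grip it by the lug or across its 60 mm width.
- lug (a point): Centre of the lug's hole, 51 mm above the yellow case's underside. The lug is a block 36 (x) x 24 (y) x 30 (z) mm on the middle of the lid, from 36 to 66 mm above the underside, with a round 14 mm hole along x (3 mm chamfer at both mouths). With the column nested it lines up with the ears' holes.
- rod: Locking rod, loose, 0.11 kg: steel shaft 10 mm thick, 155 mm long with 8 mm of conical tip; black round handle 20 mm thick, 42 mm long. Origin: on the axis where shaft meets handle; x along the axis to the tip (handle at x = -42 to 0 mm). It balances near x = 50 mm. It starts level in its rest, axis 45 mm above the bench: lift it straight up.
- rod_tip (a point): Tip of the rod, 155 mm ahead of rod's origin.
- rod_rest: Fixed wooden rest, 200 (x) x 70 (y) x 10 mm base; origin: centre of its underside, x as the rod's. A notched block 40 mm wide, 52 mm high holds the shaft at x = 63 to 77 mm; a grooved block 70 mm wide, 59 mm high encloses the handle at x = -99 to -53 mm, so the rod is gripped by the shaft between them. Rod origin at (-55, 0, 45) mm.
- lens: Bystander: black camera lens, 65 mm thick, 46 mm high, standing. Origin: centre of underside.
- camera_body: Bystander: black and silver camera, 40 x 128 x 92 mm. Origin: centre of underside.
- amber_bottle: Bystander: amber glass bottle, 64 mm thick, 130 mm high. Origin: centre of underside.
- solvent_jar: Bystander: clear glass jar, 68 mm thick, 85 mm high. Origin: centre of underside.
- screwdriver: Bystander: screwdriver lying flat, 160 mm long along its x.
- pliers: Bystander: pliers lying flat, about 135 mm long along x, 12 mm high.
- parts_tin: Bystander: flat round blue tin, 72 mm thick, 28 mm high. Origin: centre of underside.
Mind the look-alikes: they are no part of the job. What is shaped like the case_mid but green or pink is not meant.

How it is judged:
On the way, in this order (a step that is already met when the one before it is completed fails the run):
1. the blue case is nested on the grey one, along the rack, and let go (x of case_mid in the frame of rack between -0.004 and 0.004 m and y of case_mid in the frame of rack between -0.0115 and 0.0115 m and z of case_mid in the frame of rack between 0.0435 and 0.0485 m and angle between the x axis of case_mid and the x axis of rack, either way round below 0.06 rad and angle between case_mid's own z axis and vertical below 0.025 rad and contact force between the fingers and case_mid below 0.3 N), for 0.2 s.
2. the yellow case is nested squarely on the blue one and let go (x of case_mid in the frame of rack between -0.004 and 0.004 m and y of case_mid in the frame of rack between -0.0115 and 0.0115 m and z of case_mid in the frame of rack between 0.0435 and 0.0485 m and angle between the x axis of each of case_mid, case_top and the x axis of rack, either way round below 0.06 rad and angle between each of case_mid, case_top's own z axis and vertical below 0.025 rad and x of case_top in the frame of rack between -0.004 and 0.004 m and y of case_top in the frame of rack between -0.0135 and 0.0135 m and z of case_top in the frame of rack between 0.0795 and 0.0845 m and y of case_top in the frame of case_mid between -0.004 and 0.004 m and contact force between the fingers and case_top below 0.3 N), for 0.2 s.
3. the rod is through red ear, lug and white ear, its handle against the red ear (x of case_mid in the frame of rack between -0.004 and 0.004 m and y of case_mid in the frame of rack between -0.004 and 0.004 m and z of case_mid in the frame of rack between 0.0435 and 0.0485 m and angle between the x axis of each of case_mid, case_top and the x axis of rack, either way round below 0.06 rad and angle between each of case_mid, case_top's own z axis and vertical below 0.025 rad and x of case_top in the frame of rack between -0.004 and 0.004 m and y of case_top in the frame of rack between -0.004 and 0.004 m and z of case_top in the frame of rack between 0.0795 and 0.0845 m and x of rod in the frame of rack between -0.078 and -0.07 m and y of rod in the frame of rack between -0.006 and 0.006 m and z of rod in the frame of rack between 0.127 and 0.139 m and y of rod_tip in the frame of rack between -0.006 and 0.006 m and z of rod_tip in the frame of rack between 0.127 and 0.139 m), for 0.2 s.
At the end, for the whole second after the job is handed in: Blue on grey, yellow on blue: each within 4 mm of the rack's centre in x and y, 2.5 mm of seated height, 0.06 rad of its direction, 0.025 rad of level; rod origin and tip within 6 mm of the holes' axis, handle within 5 mm of the red ear; all at rest and let go (all of step 3 and linear speed of each of case_mid, case_top, rod below 0.02 m/s and contact force between the fingers and case_mid below 0.3 N and contact force between the fingers and case_top below 0.3 N and contact force between the fingers and rod below 0.3 N); the robot touches nothing.
It fails at once if the blue case is dropped onto the column (falls free faster than 0.45 m/s, some 10 mm) (horizontal distance between case_mid and rack below 0.05 m and linear speed of case_mid above 0.45 m/s and contact force between the fingers and case_mid below 0.1 N).
It fails at once if the yellow case is dropped onto the column (falls free faster than 0.45 m/s, some 10 mm) (horizontal distance between case_top and rack below 0.05 m and linear speed of case_top above 0.45 m/s and contact force between the fingers and case_top below 0.1 N).
It fails at once if a bystander (lens, camera, bottle, jar, screwdriver, pliers or tin) is moved by more than 30 mm (distance of any of lens, camera_body, amber_bottle, solvent_jar, screwdriver, pliers, parts_tin from where it was at the start of the episode above 0.03 m).
It also fails if it takes over 72 s, if anything falls off the work surface, if the arm or the gripper's body presses on something with over 40 N, if the wrist force passes 120 N, or if a joint passes its speed limit or range.

## Robot

A 6-joint arm with a two-finger parallel gripper is mounted at the origin on the work surface. World frame = base frame: x ahead of the robot, y to its left, z up, the work surface at z = 0. Lengths are in m, angles in rad, forces in N, time in s.
With the tool pointing down it reaches from about 0.35 to 0.925 m from the base axis. Payload 6.4 kg.
Tool frame: the origin (TCP) lies at the very end of the fingers, on their centre line; the grasp point (between the pads) lies robot.hold_point_z behind it (robot.hold_point_z is the distance from the TCP to the grasp point, in m); z points along the fingers, y is the direction in which the jaws open and shut (so a half turn about z gives the same grasp; the last joint's range is limited). The gripper opens to 94 mm and grips with 3 to 60 N. Pads are 16 mm wide; open, the fingers measure 119 mm over their backs; the gripper's body (75 mm by 177 mm) begins 78 mm behind the grasp point.
Start: joints at [-1.412, 0.245, 1.558, -0, 1.339, -0.174], TCP at [0.212, -0.614, 0.205] pointing down, gripper open.
Joint ranges: [-3.13, 3.13], [-1.02, 2.26], [0.13, 2.54], [-0.95, 4.09], [0.21, 2.88], [-2.74, 2.74]. Speed limits (rad/s): [2.57, 2.57, 3.14, 3.14, 3.14, 3.14].

## Interface

Orientations are given as a 3x3 rotation matrix whose columns are the frame's x, y, z axes.
In Python, from cell import robot gives the robot as it stands. The module is installed in compiled form; this text tells all that it offers.
- The arm moves only by the shell command python3 -m inch 'ROWS'. ROWS is JSON, a list of rows, each a list of 5 numbers: the shift along the tool's x, y, z in m, then the turn about the tool's z in degrees, then the closure, from 0 (fully open) to 1 (shut). In form: [[tx, ty, tz, yaw, hand], ...]. A call has 1 to 12 rows; each row is the pose to reach, as a shift and turn from the pose measured when the call began, along the tool's axes at that moment; what a row does not reach only later rows make up. A row lasts 1/12 s, in which the tool goes at most 41.7 mm and 7.16 degrees, less where a joint would pass 70% of its speed; a pose out of reach is approached as far as the arm can. A call with a gripper value outside its range is refused whole. The fingers move at their own pace and stop on an object; the grip force is fixed at half the most. Time passes only in rows, so rows that repeat a pose let the fingers close. It gives the time, the measured TCP pose, the force and the opening at its end, in the units of the state.
- robot.state(): the state, without advancing time (a new reading comes with each control period).
- robot.capture(name): name is "scene" or "top" or "wrist"; returns the picture (400x640x3 uint8, blue, green, red); there is no depth.
- robot.camera_params(name): a dict with "camera_matrix" (3x3 intrinsics, pixels), "xyz" and "attitude" of the camera in the world. Camera axes: x right, y down, z forward; pixel columns grow to the right and rows downward; lengths in m; the calibration is good to about 2 mm. A picture is of the moment at which its call begins: read the wrist's pose just before it. camera_params takes no time and is no camera call; for the wrist camera it gives the pose at the moment of the call.
- robot.close_job(): hands the job in, once; it reports no verdict.
The state is a dict: "t": time; "q": joint angles; "dq": joint speeds; "tau": joint torques, N m; "eef_pos": TCP position; "eef_rot": TCP orientation; "ft_force": force on the tool from outside, world axes, zero at the start; "ft_torque": the same for the moment, N m; "width": opening from 0.0 (shut) to 1.0 (fully open).
Only numpy, scipy, OpenCV 4.12 (cv2) and the standard library are available. Lean on these libraries where they do the work, as an engineer would, in place of code of your own. Each camera call takes 0.05 s, during which the arm holds its last target.

## Working session

There is one attempt and no reset: what is moved stays moved. The work goes in short steps, Python scripts to look and compute and a shell command to move; the robot and the scene stay as the last step left them, time stands still between calls to the robot, and variables do not carry over. Pictures are saved under pics/ and viewed, and the job is handed in when it is done.

```bash
mkdir -p pics; ls
cat > h.py <<'E'
import numpy as np, cv2
from cell import robot
np.set_printoptions(precision=4,suppress=True)
def cam(n):
    p=robot.camera_params(n); return np.array(p["camera_matrix"]),np.array(p["xyz"]),np.array(p["attitude"])
def px2w(n,u,v,z,P=None):
    K,t,R=P or cam(n)
    d=R@np.linalg.inv(K)@np.array([u,v,1.]); return t+d*(z-t[2])/d[2]
def w2px(n,p,P=None):
    K,t,R=P or cam(n)
    c=R.T@(np.array(p)-t); q=K@c; return q[:2]/q[2]
E
python3 - <<'E'
from h import *
s=robot.state(); print(s['t'],s['eef_pos'],s['eef_rot'],s['ft_force'],s['width'],robot.hold_point_z)
for n in("scene","top","wrist"):
    print(n,*cam(n)); cv2.imwrite(f"pics/{n}0.png",robot.capture(n))
E
```

```text
pics
0.0 [ 0.2122 -0.6138  0.2044] [[ 0.9451  0.3267 -0.0003]
 [ 0.3267 -0.9451  0.0018]
 [ 0.0003 -0.0018 -1.    ]] [-0.0224 -0.0212 -0.6722] 0.9958622967269956 0.0188
scene [[454.6492   0.     316.9663]
 [  0.     454.6492 204.9839]
 [  0.       0.       1.    ]] [ 1.4679 -0.6431  1.4041] [[ 0.5037  0.6698 -0.5456]
 [ 0.8638 -0.4008  0.3054]
 [-0.0141 -0.6251 -0.7804]]
top [[441.369    0.     332.4636]
 [  0.     441.369  200.0263]
 [  0.       0.       1.    ]] [ 0.2964 -0.124   1.3699] [[-0.0202 -0.9791  0.2022]
 [-0.9998  0.0208  0.0011]
 [-0.0053 -0.2021 -0.9793]]
wrist [[292.6743   0.     317.6763]
 [  0.     292.6743 200.1584]
 [  0.       0.       1.    ]] [ 0.281  -0.5914  0.3838] [[ 0.3282 -0.9139 -0.2388]
 [-0.9446 -0.3178 -0.082 ]
 [-0.001   0.2525 -0.9676]]
```

View pics/scene0.png

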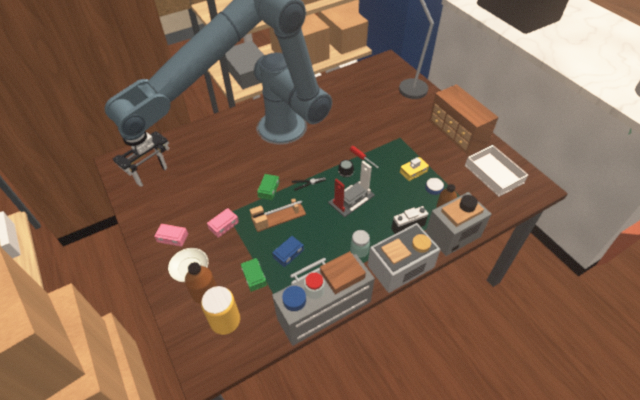

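View pics/top0.png

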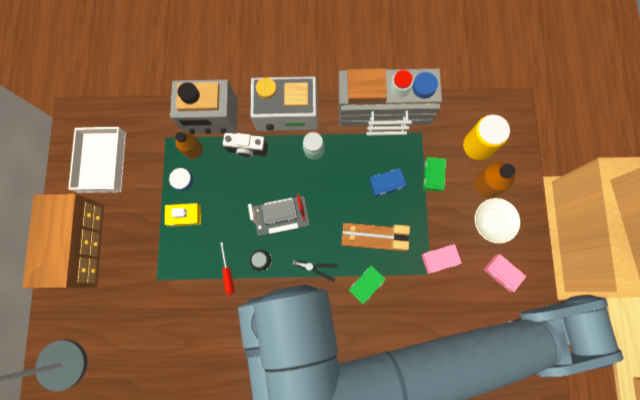

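View pics/wrist0.png

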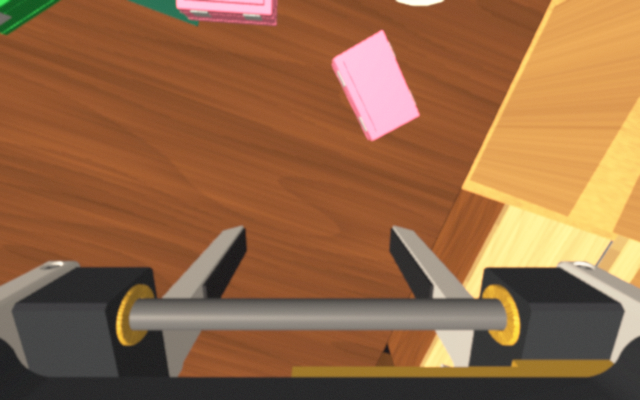

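Candidates in the top view for the blue case: the blue box (388,182). The look-alikes are green (435,173) and (367,285), pink (441,258) and (505,272), the blue tin (180,178) and the blue pot (425,85). I choose (388,182). The yellow case with the lug is at (182,214); the yellow drum (487,137) isn't it. The rack is at (280,214) and the rod in its rest at (375,236).

Run:
```python
from h import *
im=cv2.imread("pics/top0.png")
def crop(x0,y0,x1,y1,f,name):
    c=cv2.resize(im[y0:y1,x0:x1],None,fx=f,fy=f,interpolation=cv2.INTER_CUBIC)
    for x in range(x0,x1,10): cv2.line(c,((x-x0)*f,0),((x-x0)*f,6),(255,255,255),1); cv2.putText(c,str(x),((x-x0)*f,16),0,.35,(255,255,255),1)
    for y in range(y0,y1,10): cv2.line(c,(0,(y-y0)*f),(6,(y-y0)*f),(255,255,255),1); cv2.putText(c,str(y),(8,(y-y0)*f+4),0,.35,(255,255,255),1)
    cv2.imwrite("pics/"+name,c)
crop(335,160,435,260,6,"c_blue.png")
crop(240,185,330,245,8,"c_rack.png")
crop(155,160,245,225,8,"c_yel.png")
```

```text
(no output)
```

View pics/c_blue.png

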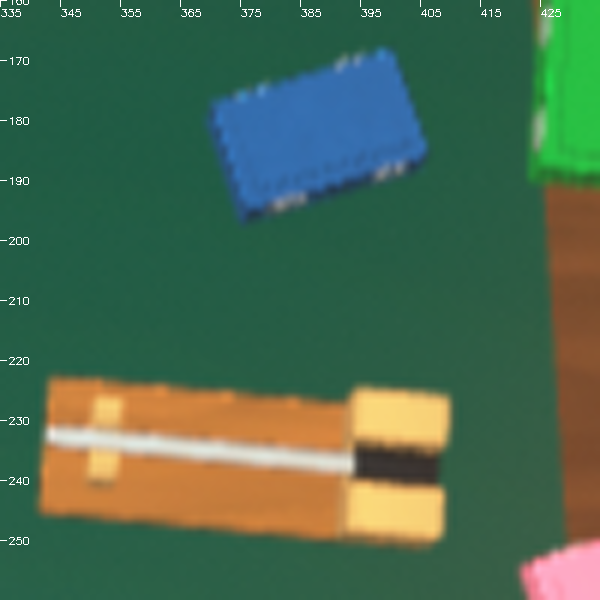

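View pics/c_rack.png

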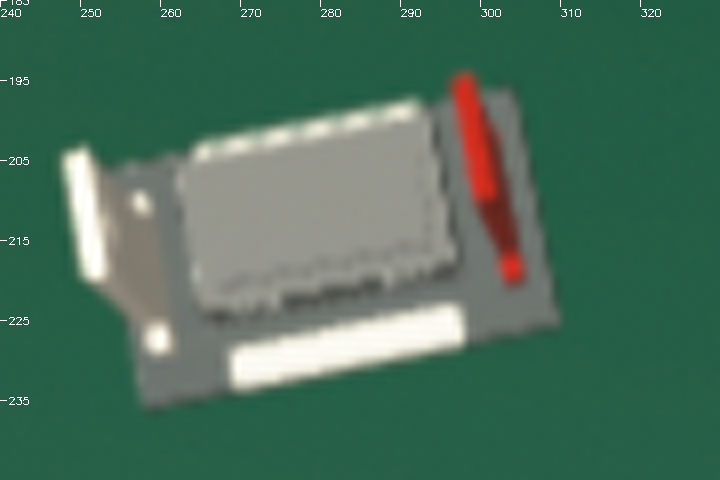

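View pics/c_yel.png

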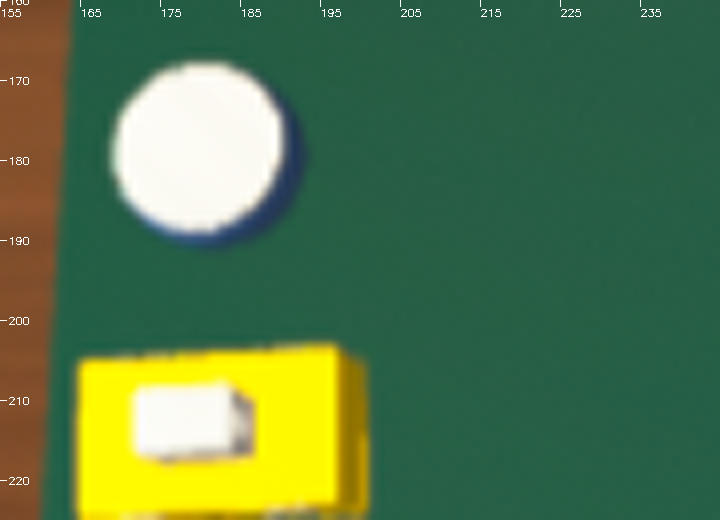

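```bash
cat >> h.py <<'E'
from scipy.optimize import least_squares
def fit(n,pts,pix,x0,P=None):
    P=P or cam(n); pts=np.array(pts)/1000.; pix=np.array(pix,float)
    def W(p): c,s=np.cos(p[2]),np.sin(p[2]); return pts@np.array([[c,s,0],[-s,c,0],[0,0,1]])+[p[0],p[1],0]
    f=lambda p:(np.array([w2px(n,q,P) for q in W(p)])-pix).ravel()
    r=least_squares(f,x0); print("fit",r.x,"deg",np.degrees(r.x[2]),"res",r.fun.round(1)); return r.x
E
python3 - <<'E'
from h import *
g=lambda u,v,z:px2w("top",u,v,z)
print("rack");r=fit("top",[(-83,-48,10),(-83,48,10),(83,48,10),(-69,0,155),(69,0,155)],[(304.5,196),(309.5,225.5),(257.5,236),(298.7,202),(250.5,212)],[.4,0,1.5])
print("rest");fit("top",[(100,-35,10),(100,35,10),(-99,-35,59),(-99,35,59),(-53,-35,59),(-53,35,59)],[(343.3,223),(341.7,245.5),(409.8,226.2),(408.5,250.3),(394,224.7),(392.7,249.7)],[.4,-.3,1.5])
print("blue");fit("top",[(50,-30,36),(-50,-30,36),(-50,30,36)],[(370.3,177.2),(400,168.3),(406.3,185.3)],[.5,-.3,1.5])
print("yel");fit("top",[(50,-30,36),(-50,-30,36),(-50,30,36),(50,30,36)],[(165,205),(197.1,203.1),(197.3,222.9),(164.8,224.1)],[.5,.3,1.5])
E
```

```text
rack
fit [0.5304 0.0395 1.7498] deg 100.25872360132222 res [-0.3 -0.1  0.4 -0.1 -0.3 -0.   0.2  0.3 -0.1 -0.1]
rest
fit [ 0.4569 -0.2499  1.4585] deg 83.56303625227007 res [-0.1  0.2 -0.5  0.1 -0.   0.5 -0.1 -0.3  0.4  0.6  0.2 -1.1]
blue
fit [ 0.6271 -0.297   1.8568] deg 106.38805909636187 res [-0.4  0.1  0.2 -0.4  0.3  0.4]
yel
fit [0.5387 0.3433 1.6036] deg 91.88201608728082 res [-0.   0.   0.3  0.2 -0.1 -0.4 -0.3  0.2]
```

```bash
cat >> h.py <<'E'
def go(x,y,z,yawdeg):
    s=robot.state(); p=np.array(s["eef_pos"]);R=np.array(s["eef_rot"])
    d=R.T@(np.array([x,y,z])-p); cy=np.degrees(np.arctan2(R[1,0],R[0,0])); t=-(yawdeg-cy); t=(t+180)%360-180
    print("t",round(s['t'],2),"pos",p,"yaw",cy.round(2),"ROW",d.round(4),t.round(2),"F",np.array(s['ft_force']).round(2),"w",round(s['width'],3))
def snap(name,n="wrist",f=1,box=None):
    P=cam(n); im=robot.capture(n); cv2.imwrite(f"pics/{name}.png",im); np.save(f"pics/{name}.npy",np.array([P[0],P[2],np.tile(P[1],(3,1))]))
    return im
def loadP(name):
    a=np.load(f"pics/{name}.npy"); return (a[0],a[2][0],a[1])
def zoom(name,x0,y0,x1,y1,f,out):
    im=cv2.imread(f"pics/{name}.png")
    c=cv2.resize(im[y0:y1,x0:x1],None,fx=f,fy=f,interpolation=cv2.INTER_CUBIC)
    for x in range(-(-x0//10)*10,x1,10): X=int((x-x0)*f);cv2.line(c,(X,0),(X,6),(255,255,255),1); cv2.putText(c,str(x),(X,16),0,.35,(255,255,255),1)
    for y in range(-(-y0//10)*10,y1,10): Y=int((y-y0)*f);cv2.line(c,(0,Y),(6,Y),(255,255,255),1); cv2.putText(c,str(y),(8,Y+4),0,.35,(255,255,255),1)
    cv2.imwrite("pics/"+out+".png",c)
E
python3 - <<'E'
from h import *
go(.6271,-.297,.2,106.4)
E
```

```text
t 0.15 pos [ 0.2123 -0.6139  0.2046] yaw 19.07 ROW [ 0.4956 -0.164   0.005 ] -87.33 F [ 0.69  0.85 -0.66] w 1.0
```

```bash
python3 -m inch '[[0.496,-0.164,-0.04,-87.3,0],[0.496,-0.164,-0.04,-87.3,0],[0.496,-0.164,-0.04,-87.3,0],[0.496,-0.164,-0.02,-87.3,0],[0.496,-0.164,-0.02,-87.3,0],[0.496,-0.164,-0.02,-87.3,0],[0.496,-0.164,0,-87.3,0],[0.496,-0.164,0,-87.3,0],[0.496,-0.164,0,-87.3,0],[0.496,-0.164,0,-87.3,0],[0.496,-0.164,0,-87.3,0],[0.496,-0.164,0,-87.3,0]]'
python3 - <<'E'
from h import *
go(.6271,-.297,.2,106.4)
E
```

```text
t: 1.15
eef_pos: [0.6102, -0.3093, 0.2057]
eef_rot: [[-0.265, 0.964, -0.001], [0.964, 0.265, 0.002], [0.002, -0.0, -1.0]]
ft_force: [0.4, -0.9, 0.0]
width: 1.003
t 1.15 pos [ 0.6102 -0.3093  0.2057] yaw 105.37 ROW [0.0074 0.0195 0.0057] -1.03 F [ 0.43 -0.9   0.05] w 1.003
```

```bash
python3 -m inch '[[0.007,0.0195,0,-1,0],[0.007,0.0195,0,-1,0],[0.007,0.0195,0,-1,0],[0.007,0.0195,0,-1,0]]'
python3 - <<'E'
from h import *
snap("w1"); go(.6271,-.297,.2,106.4)
zoom("w1",180,60,460,280,2.8,"w1z")
E
```

```text
t: 1.48
eef_pos: [0.6265, -0.2978, 0.2053]
eef_rot: [[-0.281, 0.96, -0.002], [0.96, 0.281, 0.002], [0.002, -0.001, -1.0]]
ft_force: [-0.5, 0.1, -0.5]
width: 0.999
t 1.53 pos [ 0.6263 -0.2982  0.2055] yaw 106.28 ROW [0.0009 0.0011 0.0055] -0.12 F [-0.19 -0.2  -0.08] w 0.998
```

View pics/w1z.png

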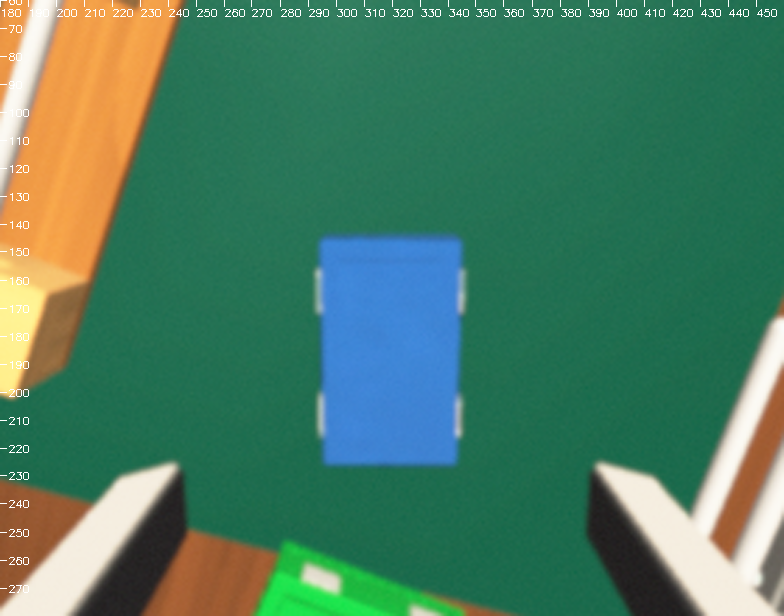

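Run:
```python
from h import *
P=loadP("w1")
b=fit("wrist",[(50,30,36),(50,-30,36),(-50,-30,36),(-50,30,36)],[(294.3,145.3),(344.6,145.2),(343.2,225.7),(295.7,225.7)],[.62,-.3,1.85],P)
go(.5304,.0395,.24,100.26)
```

```text
fit [ 0.6283 -0.2994  1.8589] deg 106.50445998639319 res [-0.4 -0.1  0.4 -0.   0.1  0.1 -0.1  0.1]
t 1.53 pos [ 0.6263 -0.2982  0.2055] yaw 106.28 ROW [ 0.3511  0.0026 -0.0338] 6.02 F [-0.19 -0.2  -0.08] w 0.998
```

```bash
python3 -m inch '[[0.351,0.003,-0.034,6,0],[0.351,0.003,-0.034,6,0],[0.351,0.003,-0.034,6,0],[0.351,0.003,-0.034,6,0],[0.351,0.003,-0.034,6,0],[0.351,0.003,-0.034,6,0],[0.351,0.003,-0.034,6,0],[0.351,0.003,-0.034,6,0],[0.351,0.003,-0.034,6,0],[0.351,0.003,-0.034,6,0],[0.351,0.003,-0.034,6,0],[0.351,0.003,-0.034,6,0]]'
python3 - <<'E'
from h import *
snap("w2"); go(.5304,.0395,.24,100.26)
zoom("w2",180,30,460,270,2.5,"w2z")
E
```

```text
t: 2.53
eef_pos: [0.5309, 0.0379, 0.2402]
eef_rot: [[-0.176, 0.984, -0.001], [0.984, 0.176, 0.001], [0.001, -0.001, -1.0]]
ft_force: [-0.4, -0.1, -0.2]
width: 1.002
t 2.58 pos [0.531  0.0377 0.2401] yaw 100.14 ROW [ 0.0018 -0.0003  0.0001] -0.12 F [-0.14 -0.35 -1.06] w 0.999
```

View pics/w2z.png

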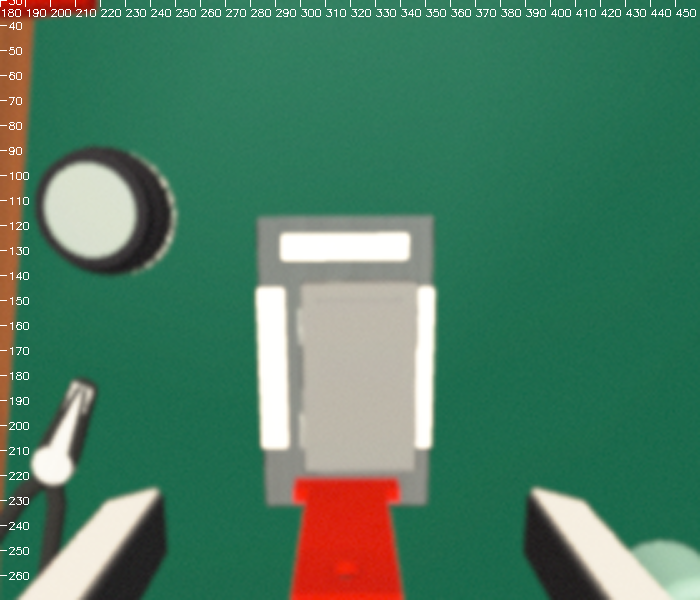

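```bash
python3 - <<'E'
from h import *
P=loadP("w2")
r=fit("wrist",[(83,48,10),(83,-48,10),(-83,-48,10),(-83,48,10)],[(282.8,116.8),(353.2,116.3),(351.2,232),(286.4,232)],[.53,.04,1.75],P)
g=fit("wrist",[(50,30,46),(50,-30,46),(-50,-30,46),(-50,30,46)],[(300.8,143.2),(346.4,143.2),(346,218),(301.8,218)],[.53,.04,1.75],P)
c,s=np.cos(r[2]),np.sin(r[2]); d=g[:2]-r[:2]; print("grey in rack",c*d[0]+s*d[1],-s*d[0]+c*d[1])
for q in [(73,22,155),(73,-22,155),(65,22,155),(65,-22,155),(65,22,130)]:
    x=np.array(q)/1000; print(q,w2px("wrist",[r[0]+c*x[0]-s*x[1],r[1]+s*x[0]+c*x[1],x[2]],P))
E
python3 - <<'E'
import sys;sys.path.insert(0,'.')
import os;os.chdir('.')
from h import *
zoom("w2",275,105,365,240,5,"w2y")
E
```

```text
fit [0.5313 0.0368 1.7565] deg 100.64030301384051 res [-0.4 -0.2  0.5 -0.2 -0.2  0.1  0.1  0.5]
fit [0.538  0.0383 1.7567] deg 100.65224784527686 res [-1.  -0.3  1.2 -0.6  0.2  0.4 -0.4  0.7]
grey in rack 0.0002398497138702627 -0.006865747558457891
(73, 22, 155) [293.0547 124.2446]
(73, -22, 155) [343.3517 123.8988]
(65, 22, 155) [293.3075 133.6164]
(65, -22, 155) [343.2113 133.2769]
(65, 22, 130) [295.4124 132.7823]
```

View pics/w2y.png

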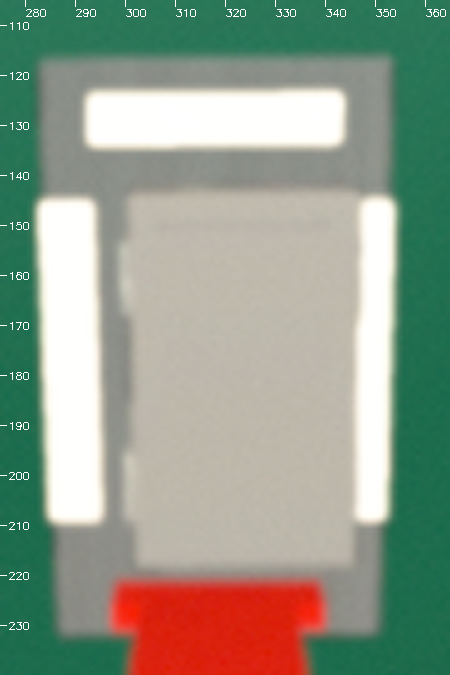

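Run:
```python
from h import *
P=loadP("w2"); s=robot.state(); p=np.array(s['eef_pos']);R=np.array(s['eef_rot'])
for x in (-.008,0,.008):
  for y in (-.047,.047): print(x,y,w2px("wrist",p+R@np.array([x,y,0]),P))
zoom("w2",220,200,420,290,4,"w2f")
```

```text
-0.008 -0.047 [247.7505 248.7837]
-0.008 0.047 [389.6243 249.0372]
0 -0.047 [247.0367 237.4925]
0 0.047 [390.4113 237.7541]
0.008 -0.047 [246.3076 225.9599]
0.008 0.047 [391.215  226.2299]
```

View pics/w2f.png

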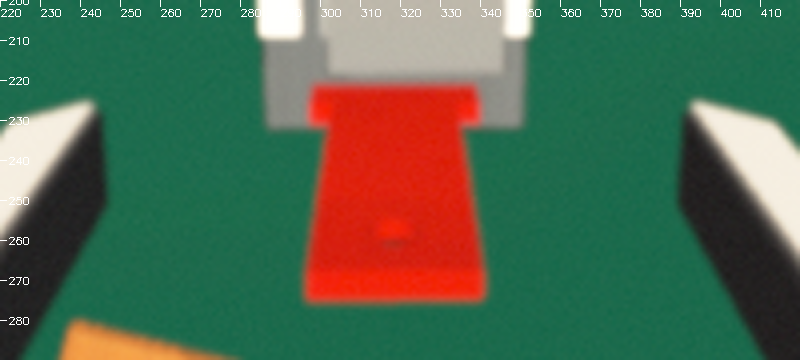

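Run:
```python
from h import *
P=loadP("w2"); r=(.5313,.0368,1.7565);c,s=np.cos(r[2]),np.sin(r[2])
for q in [(-73,22,155),(-73,-22,155),(-65,22,155),(-65,-22,155),(-65,22,10),(-65,-22,10)]:
    x=np.array(q)/1000; print(q,w2px("wrist",[r[0]+c*x[0]-s*x[1],r[1]+s*x[0]+c*x[1],x[2]],P))
go(.6283,-.2994,.1,106.5)
```

```text
(-73, 22, 155) [297.0761 274.9469]
(-73, -22, 155) [341.0502 274.6967]
(-65, 22, 155) [296.8797 267.6766]
(-65, -22, 155) [341.1588 267.4221]
(-65, 22, 10) [303.7096 220.8848]
(-65, -22, 10) [333.5781 220.7022]
t 2.58 pos [0.531  0.0377 0.2401] yaw 100.14 ROW [-0.3492  0.0366  0.1395] -6.36 F [-0.14 -0.35 -1.06] w 0.999
```

```bash
python3 -m inch '[[-0.349,0.0366,0.02,-6.4,0],[-0.349,0.0366,0.02,-6.4,0],[-0.349,0.0366,0.02,-6.4,0],[-0.349,0.0366,0.02,-6.4,0],[-0.349,0.0366,0.04,-6.4,0],[-0.349,0.0366,0.06,-6.4,0],[-0.349,0.0366,0.08,-6.4,0],[-0.349,0.0366,0.11,-6.4,0],[-0.349,0.0366,0.14,-6.4,0],[-0.349,0.0366,0.14,-6.4,0],[-0.349,0.0366,0.14,-6.4,0],[-0.349,0.0366,0.14,-6.4,0]]'
python3 - <<'E'
from h import *
snap("w3"); go(.6283,-.2994,.008,106.5)
E
```

```text
t: 3.58
eef_pos: [0.6262, -0.3003, 0.0967]
eef_rot: [[-0.281, 0.96, -0.006], [0.96, 0.282, 0.004], [0.006, -0.004, -1.0]]
ft_force: [1.1, 0.5, 0.3]
width: 1.002
t 3.63 pos [ 0.6278 -0.3001  0.0996] yaw 106.43 ROW [0.0004 0.0008 0.0916] -0.07 F [-0.27 -0.17  0.07] w 0.999
```

View pics/w3.png

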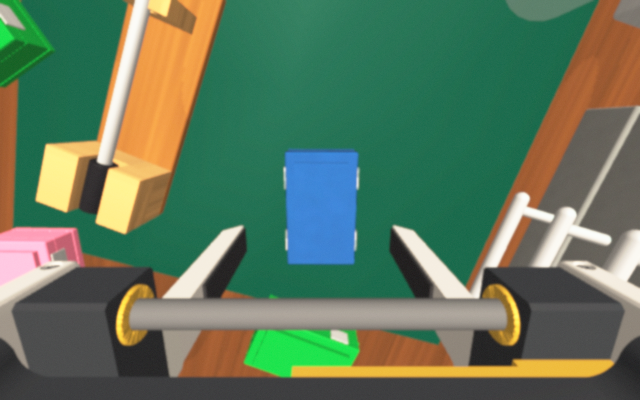

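The wrist view shows the blue case centred between the open fingers, its corners at (286,151) to (355,264). A quick fit, then descend.

```bash
python3 - <<'E'
from h import *
fit("wrist",[(50,30,36),(50,-30,36),(-50,-30,36),(-50,30,36)],[(286,152),(358,152),(355,264),(287,264)],[.62,-.3,1.85],loadP("w3"))
E
python3 -m inch '[[0,0.0008,0.03,0,0],[0,0.0008,0.06,0,0],[0,0.0008,0.08,0,0],[0,0.0008,0.09,0,0],[0,0.0008,0.091,0,0],[0,0.0008,0.091,0,0.2],[0,0.0008,0.091,0,0.5],[0,0.0008,0.091,0,1],[0,0.0008,0.091,0,1],[0,0.0008,0.091,0,1],[0,0.0008,0.091,0,1],[0,0.0008,0.091,0,1]]'
```

```text
fit [ 0.6283 -0.2993  1.8541] deg 106.23130720951349 res [-1.  -0.3  0.8 -0.  -0.5  0.4  0.7  0.1]
t: 4.63
eef_pos: [0.6288, -0.3001, 0.0095]
eef_rot: [[-0.283, 0.959, -0.001], [0.959, 0.283, 0.001], [0.001, -0.001, -1.0]]
ft_force: [-0.9, -0.4, 3.5]
width: 0.637
```

```bash
python3 -m inch '[[0,0,-0.03,0,1],[0,0,-0.07,0,1],[0,0,-0.11,0,1],[0,0,-0.15,0,1],[0,0,-0.18,0,1],[0,0,-0.2,0,1],[0,0,-0.2,0,1]]'
python3 - <<'E'
from h import *
go(.5382,.0371,.2095,100.6)
E
```

```text
t: 5.22
eef_pos: [0.6312, -0.3017, 0.2154]
eef_rot: [[-0.283, 0.959, 0.007], [0.959, 0.283, -0.004], [-0.006, 0.005, -1.0]]
ft_force: [-0.0, -1.6, -1.9]
width: 0.632
t 5.22 pos [ 0.6312 -0.3017  0.2154] yaw 106.44 ROW [0.3513 0.0067 0.0039] 5.84 F [-0.   -1.57 -1.93] w 0.632
```

```bash
python3 -m inch '[[0.351,0.0067,0,5.8,1],[0.351,0.0067,0,5.8,1],[0.351,0.0067,0,5.8,1],[0.351,0.0067,0,5.8,1],[0.351,0.0067,0,5.8,1],[0.351,0.0067,0,5.8,1],[0.351,0.0067,0,5.8,1],[0.351,0.0067,0,5.8,1],[0.351,0.0067,0,5.8,1],[0.351,0.0067,0,5.8,1],[0.351,0.0067,0,5.8,1],[0.351,0.0067,0,5.8,1]]'
python3 -m inch '[[0,0,0,0,1]]'
python3 - <<'E'
from h import *
snap("w4"); go(.5382,.0371,.1,100.6)
E
```

```text
t: 6.22
eef_pos: [0.5378, 0.0362, 0.2119]
eef_rot: [[-0.184, 0.983, 0.004], [0.983, 0.184, -0.004], [-0.005, 0.004, -1.0]]
ft_force: [-0.1, -0.1, -2.9]
width: 0.635
t: 6.3
eef_pos: [0.5379, 0.0352, 0.2112]
eef_rot: [[-0.183, 0.983, 0.004], [0.983, 0.183, -0.004], [-0.005, 0.003, -1.0]]
ft_force: [-0.6, 0.0, -1.6]
width: 0.635
t 6.35 pos [0.5377 0.0349 0.2109] yaw 100.5 ROW [0.0026 0.0006 0.1109] -0.1 F [-0.76  0.38 -3.31] w 0.637
```

View pics/w4.png

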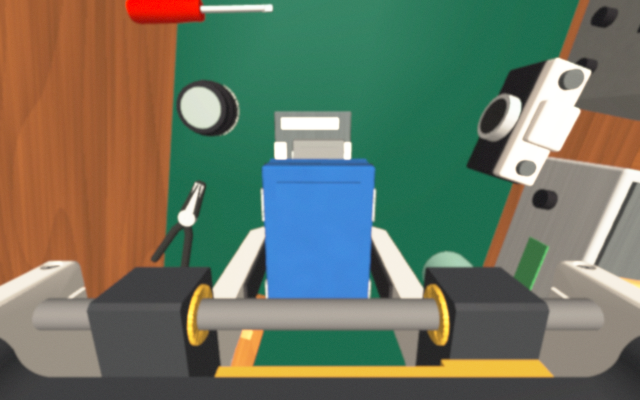

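Run:
```python
from h import *
zoom("w4",240,100,400,240,5,"w4z")
P=loadP("w4"); s=robot.state(); p=np.array(s['eef_pos']);R=np.array(s['eef_rot'])
for x in (.049,.051,.053):
  for z in (-.0265,.0095): print(x,z,w2px("wrist",p+R@np.array([x,-.03,z]),P),w2px("wrist",p+R@np.array([x,.03,z]),P))
```

```text
0.049 -0.0265 [261.6946 169.3192] [375.7351 169.5334]
0.049 0.0095 [271.9768 160.8524] [364.9841 161.0306]
0.051 -0.0265 [261.5172 165.5271] [375.9346 165.7439]
0.051 0.0095 [271.8599 157.7389] [365.1177 157.9189]
0.053 -0.0265 [261.3386 161.7099] [376.1355 161.9293]
0.053 0.0095 [271.7424 154.6086] [365.2521 154.7903]
```

View pics/w4z.png

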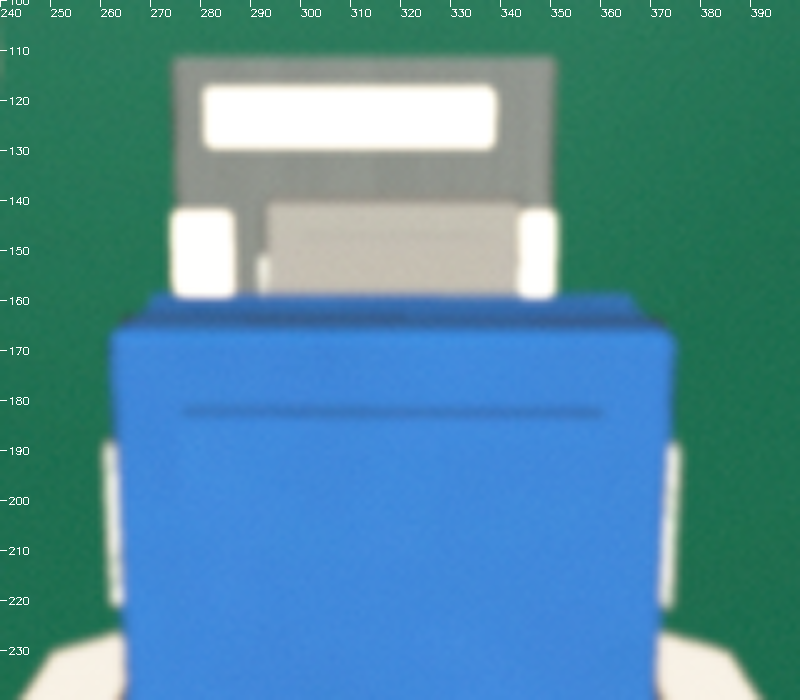

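```bash
python3 -m inch '[[0.0028,0.0006,0.03,-0.1,1],[0.0028,0.0006,0.06,-0.1,1],[0.0028,0.0006,0.09,-0.1,1],[0.0028,0.0006,0.115,-0.1,1],[0.0028,0.0006,0.13,-0.1,1],[0.0028,0.0006,0.14,-0.1,1],[0.0028,0.0006,0.143,-0.1,1],[0.0028,0.0006,0.143,-0.1,1],[0.0028,0.0006,0.143,-0.1,1]]'
python3 - <<'E'
from h import *
snap("w5"); go(.5382,.0372,.0555,100.6)
zoom("w5",220,100,420,250,4,"w5z")
E
```

```text
t: 7.1
eef_pos: [0.5393, 0.0367, 0.0689]
eef_rot: [[-0.183, 0.983, 0.005], [0.983, 0.183, -0.005], [-0.005, 0.004, -1.0]]
ft_force: [0.3, -0.5, -3.3]
width: 0.635
t 7.15 pos [0.5395 0.0368 0.0693] yaw 100.59 ROW [ 0.0007 -0.0013  0.0138] -0.01 F [-0.77 -0.39 -2.58] w 0.634
```

View pics/w5z.png

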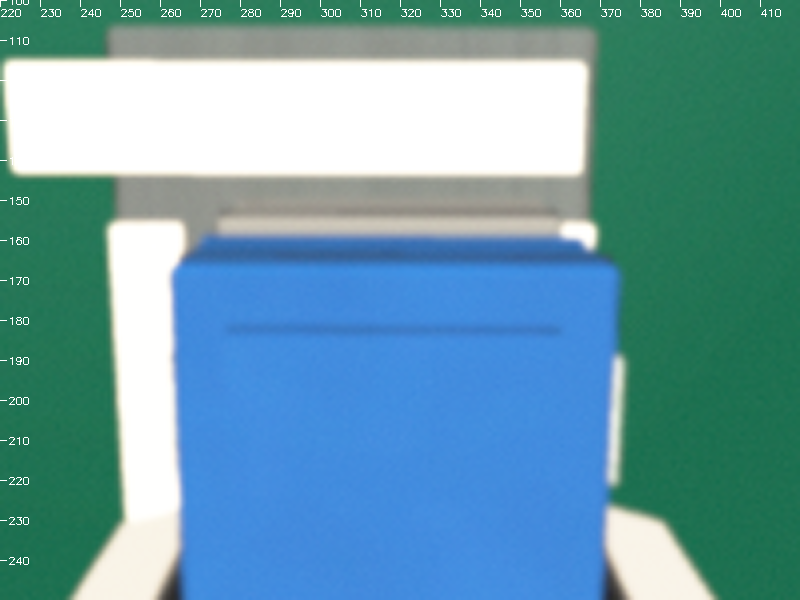

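Run:
```python
from h import *
P=loadP("w5")
a=px2w("wrist",274.5,153.5,.046,P);b=px2w("wrist",360,153.5,.046,P);print(a,b,np.linalg.norm(a-b))
yaw=np.radians(100.6);ex=np.array([np.cos(yaw),np.sin(yaw),0]);m=(a+b)/2;print("grey centre",m-.05*ex)
s=robot.state();p=np.array(s['eef_pos']);R=np.array(s['eef_rot']);print(R.T@(m-p))
# rack base front corners
for (u,v,z) in [(247,107.5,.01),(368.5,107.5,.01),(220.5,115,.155),(366.8,115.5,.155)]: print(px2w("wrist",u,v,z,P))
```

```text
[0.5    0.0825 0.046 ] [0.5575 0.0933 0.046 ] 0.058532333509748784
grey centre [0.538  0.0388 0.046 ]
[ 0.0523 -0.0012  0.023 ]
[0.4695 0.109  0.01  ]
[0.5621 0.1264 0.01  ]
[0.4953 0.105  0.155 ]
[0.5391 0.1131 0.155 ]
```

```bash
python3 -m inch '[[0.001,-0.0014,0.001,0,1],[0.001,-0.0014,0.003,0,1],[0.001,-0.0014,0.006,0,1],[0.001,-0.0014,0.008,0,1],[0.001,-0.0014,0.01,0,1],[0.001,-0.0014,0.01,0,1]]'
python3 - <<'E'
from h import *
go(.5382,.0375,.0555,100.6)
E
```

```text
t: 7.65
eef_pos: [0.5375, 0.0376, 0.0586]
eef_rot: [[-0.184, 0.983, 0.004], [0.983, 0.184, -0.004], [-0.005, 0.003, -1.0]]
ft_force: [1.1, -0.1, -3.0]
width: 0.638
t 7.65 pos [0.5375 0.0376 0.0586] yaw 100.59 ROW [-0.0002  0.0007  0.0031] -0.01 F [ 1.13 -0.13 -2.96] w 0.638
```

```bash
python3 -m inch '[[0,0,0.001,0,1],[0,0,0.0025,0,1],[0,0,0.0035,0,1],[0,0,0.004,0,1],[0,0,0.004,0,1]]'
python3 - <<'E'
from h import *
go(.5313,.0363,.0555,100.6)
E
```

```text
t: 8.07
eef_pos: [0.5377, 0.0375, 0.0556]
eef_rot: [[-0.184, 0.983, 0.004], [0.983, 0.184, -0.005], [-0.005, 0.003, -1.0]]
ft_force: [-2.6, -1.6, 4.5]
width: 0.637
t 8.07 pos [0.5377 0.0375 0.0556] yaw 100.6 ROW [-0.     -0.0065  0.0001] 0.0 F [-2.59 -1.57  4.51] w 0.637
```

```bash
python3 -m inch '[[0,-0.0015,0,0,1],[0,-0.003,0,0,1],[0,-0.0045,0,0,1],[0,-0.0065,0,0,1],[0,-0.0067,0,0,1],[0,-0.0067,0,0,1],[0,-0.0067,0,0,1]]'
python3 - <<'E'
from h import *
go(.5312,.0362,.0555,100.6)
snap("w6")
E
```

```text
t: 8.65
eef_pos: [0.5321, 0.0363, 0.056]
eef_rot: [[-0.184, 0.983, 0.007], [0.983, 0.184, -0.004], [-0.006, 0.006, -1.0]]
ft_force: [4.1, 0.8, -2.7]
width: 0.639
t 8.65 pos [0.5321 0.0363 0.056 ] yaw 100.6 ROW [ 0.     -0.0009  0.0005] 0.0 F [ 4.12  0.83 -2.71] w 0.639
```

View pics/w6.png

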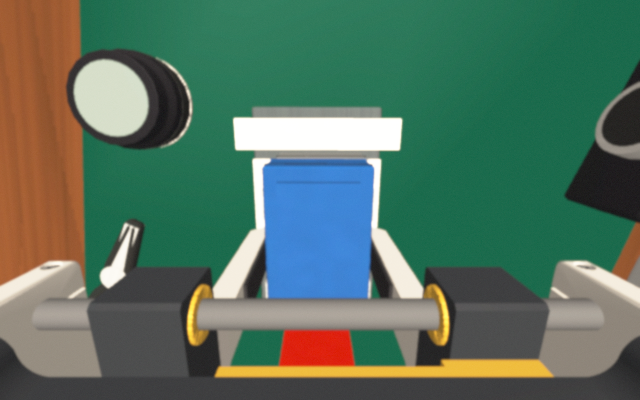

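```bash
python3 -m inch '[[0,-0.0004,0.001,0,1],[0,-0.0004,0.001,0,0.2],[0,-0.0004,0.001,0,0.2],[0,-0.0004,0.001,0,0.1],[0,-0.0004,0.001,0,0.1],[0,-0.0004,0.001,0,0.1],[0,-0.0004,0.001,0,0.1]]'
python3 - <<'E'
from h import *
go(.5312,.0362,.2,100.6)
E
```

```text
t: 9.28
eef_pos: [0.5315, 0.0362, 0.0549]
eef_rot: [[-0.184, 0.983, 0.006], [0.983, 0.184, -0.004], [-0.006, 0.005, -1.0]]
ft_force: [-0.2, -0.7, 0.1]
width: 0.898
t 9.28 pos [0.5315 0.0362 0.0549] yaw 100.6 ROW [-0.0008  0.0004 -0.1451] 0.0 F [-0.2  -0.72  0.1 ] w 0.898
```

Now up and look at the stack from above.

```bash
python3 -m inch '[[0,0,-0.02,0,0.1],[0,0,-0.05,0,0],[0,0,-0.09,0,0],[0,0,-0.13,0,0],[0,0,-0.16,0,0],[0,0,-0.185,0,0],[0,0,-0.185,0,0],[0,0,-0.185,0,0],[0,0,-0.185,0,0]]'
python3 - <<'E'
from h import *
snap("w7"); zoom("w7",230,100,400,270,4,"w7z"); go(.5312,.0362,.2,100.6)
E
```

```text
t: 10.03
eef_pos: [0.5296, 0.0371, 0.2382]
eef_rot: [[-0.184, 0.983, 0.004], [0.983, 0.184, -0.004], [-0.005, 0.003, -1.0]]
ft_force: [-0.3, -0.5, -0.4]
width: 0.998
t 10.08 pos [0.5293 0.0372 0.2376] yaw 100.6 ROW [-0.0012  0.0017  0.0376] -0.0 F [-0.6  -0.62  0.03] w 0.999
```

View pics/w7z.png

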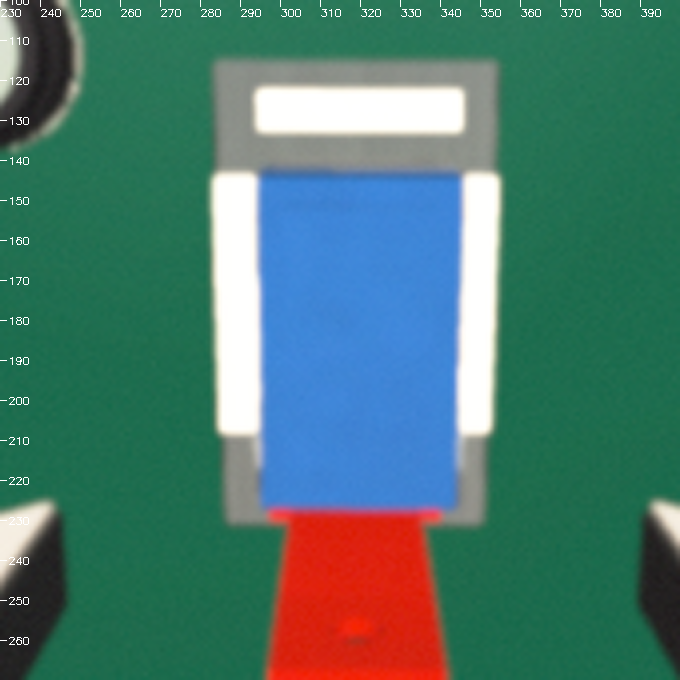

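Run:
```python
from h import *
P=loadP("w7")
r=fit("wrist",[(83,48,10),(83,-48,10),(-83,-48,10),(-83,48,10)],[(283.5,115.2),(354.2,115),(351.2,231),(286.3,231)],[.53,.04,1.75],P)
fit("wrist",[(73,22,155),(73,-22,155),(-73,-22,155),(-73,22,155)],[(293.5,122),(346,122),(342.5,274.5),(296.5,274.5)],[.53,.04,1.75],P)
g=fit("wrist",[(50,30,82),(50,-30,82),(-50,-30,82),(-50,30,82)],[(294.8,143.2),(345.5,143),(344.3,227),(295.3,227)],[.53,.04,1.75],P)
c,s=np.cos(r[2]),np.sin(r[2]); d=g[:2]-r[:2]; print("blue in rack",c*d[0]+s*d[1],-s*d[0]+c*d[1])
go(.5387,.3433,.2,91.9)
```

```text
fit [0.5313 0.0368 1.7578] deg 100.71494260404621 res [-0.6 -0.4  0.6 -0.2 -0.   0.4  0.1  0.5]
fit [0.531  0.0373 1.7575] deg 100.69553231354405 res [ 0.8  0.2 -0.8  0.2 -0.9 -0.4  0.9 -0.3]
fit [0.532  0.0375 1.7562] deg 100.62510378682097 res [-1.3  0.   1.2  0.3  0.2 -0.1 -0.2 -0.1]
blue in rack 0.000578921558964307 -0.0008915108265112135
t 10.08 pos [0.5293 0.0372 0.2376] yaw 100.6 ROW [0.2993 0.0655 0.0364] 8.7 F [-0.6  -0.62  0.03] w 0.999
```

```bash
python3 -m inch '[[0.299,0.0655,0.036,8.7,0],[0.299,0.0655,0.036,8.7,0],[0.299,0.0655,0.036,8.7,0],[0.299,0.0655,0.036,8.7,0],[0.299,0.0655,0.036,8.7,0],[0.299,0.0655,0.036,8.7,0],[0.299,0.0655,0.036,8.7,0],[0.299,0.0655,0.036,8.7,0],[0.299,0.0655,0.036,8.7,0],[0.299,0.0655,0.036,8.7,0],[0.299,0.0655,0.036,8.7,0]]'
python3 - <<'E'
from h import *
snap("w8"); zoom("w8",230,100,420,260,4,"w8z"); go(.5387,.3433,.12,91.9)
E
```

```text
t: 11.0
eef_pos: [0.5382, 0.3419, 0.1988]
eef_rot: [[-0.033, 0.999, -0.0], [0.999, 0.033, -0.005], [-0.005, -0.0, -1.0]]
ft_force: [-0.2, -0.2, 0.4]
width: 1.001
t 11.05 pos [0.5386 0.3416 0.1994] yaw 91.82 ROW [0.0021 0.0002 0.0794] -0.08 F [ 0.23 -0.19  0.45] w 1.0
```

View pics/w8z.png

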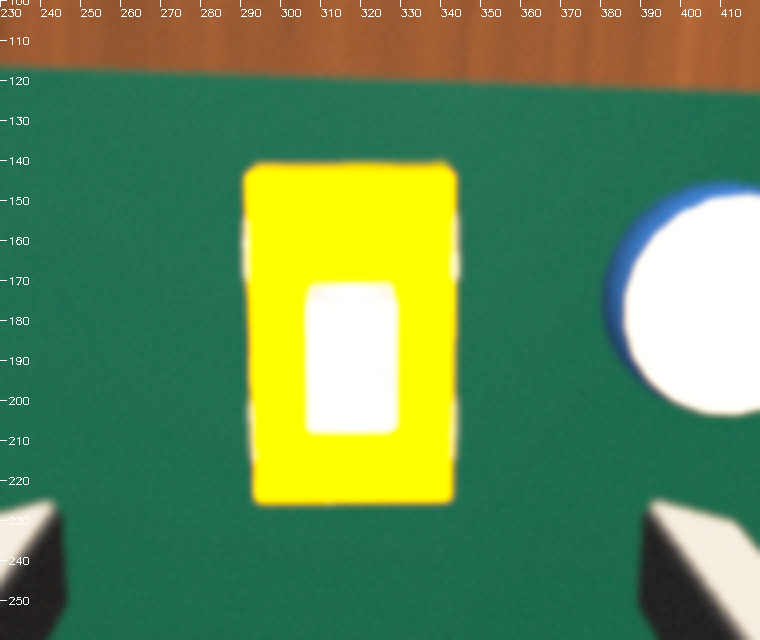

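Run:
```python
from h import *
P=loadP("w8")
y=fit("wrist",[(50,30,36),(50,-30,36),(-50,-30,36),(-50,30,36)],[(291,141.3),(344,141.3),(343.2,225.7),(293.3,225.7)],[.54,.34,1.6],P)
print(px2w("wrist",318,208,.066,P),px2w("wrist",306.3,208,.066,P),px2w("wrist",329.7,208,.066,P))
go(y[0],y[1],.041,np.degrees(y[2]))
```

```text
fit [0.5379 0.3423 1.6117] deg 92.34235269488201 res [ 0.5  1.1 -0.3  0.8 -0.8 -1.3  0.6 -1. ]
[0.5387 0.3225 0.066 ] [0.5258 0.3221 0.066 ] [0.5517 0.323  0.066 ]
t 11.05 pos [0.5386 0.3416 0.1994] yaw 91.82 ROW [ 0.0015 -0.0007  0.1584] -0.52 F [ 0.23 -0.19  0.45] w 1.0
```

```bash
python3 -m inch '[[0,-0.0002,0.04,-0.4,0],[0,-0.0002,0.08,-0.4,0.2],[0,-0.0002,0.115,-0.4,0.3],[0,-0.0002,0.14,-0.4,0.3],[0,-0.0002,0.152,-0.4,0.3],[0,-0.0002,0.157,-0.4,0.3],[0,-0.0002,0.158,-0.4,0.3],[0,-0.0002,0.158,-0.4,0.6],[0,-0.0002,0.158,-0.4,1],[0,-0.0002,0.158,-0.4,1],[0,-0.0002,0.158,-0.4,1],[0,-0.0002,0.158,-0.4,1]]'
python3 -m inch '[[0,0,0,0,1],[0,0,0,0,1]]'
```

```text
t: 12.05
eef_pos: [0.539, 0.3411, 0.0424]
eef_rot: [[-0.039, 0.999, 0.002], [0.999, 0.039, -0.004], [-0.004, 0.002, -1.0]]
ft_force: [-0.2, 0.1, 0.2]
width: 0.385
t: 12.22
eef_pos: [0.5389, 0.3413, 0.0429]
eef_rot: [[-0.039, 0.999, 0.002], [0.999, 0.039, -0.004], [-0.004, 0.002, -1.0]]
ft_force: [-1.2, 0.0, -0.5]
width: 0.255
```

```bash
python3 -m inch '[[0,0,-0.02,0,1],[0,0,-0.06,0,1],[0,0,-0.1,0,1],[0,0,-0.14,0,1],[0,0,-0.17,0,1],[0,0,-0.19,0,1],[0,0,-0.195,0,1],[0,0,-0.195,0,1],[0,0,-0.195,0,1]]'
python3 - <<'E'
from h import *
snap("w9"); zoom("w9",240,100,400,240,5,"w9z"); go(.532,.037,.24,100.7)
P=loadP("w9"); s=robot.state(); p=np.array(s['eef_pos']);R=np.array(s['eef_rot'])
for x in (.049,.051):
  for z in (.0069,.0429): print(x,z,w2px("wrist",p+R@np.array([x,-.03,z]),P),w2px("wrist",p+R@np.array([x,.03,z]),P))
E
```

```text
t: 12.97
eef_pos: [0.5375, 0.3417, 0.2355]
eef_rot: [[-0.039, 0.999, -0.001], [0.999, 0.039, -0.006], [-0.005, -0.001, -1.0]]
ft_force: [-0.8, -0.7, -4.6]
width: 0.252
t 13.02 pos [0.5372 0.3416 0.2347] yaw 92.24 ROW [-0.3042 -0.0171 -0.0034] -8.46 F [-0.53  0.13 -3.74] w 0.252
0.049 0.0069 [270.9422 161.0833] [364.9586 161.2161]
0.049 0.0429 [278.2081 155.1955] [357.4485 155.3107]
0.051 0.0069 [270.8203 157.936 ] [365.0921 158.0712]
0.051 0.0429 [278.122  152.5306] [357.5438 152.6475]
```

View pics/w9z.png

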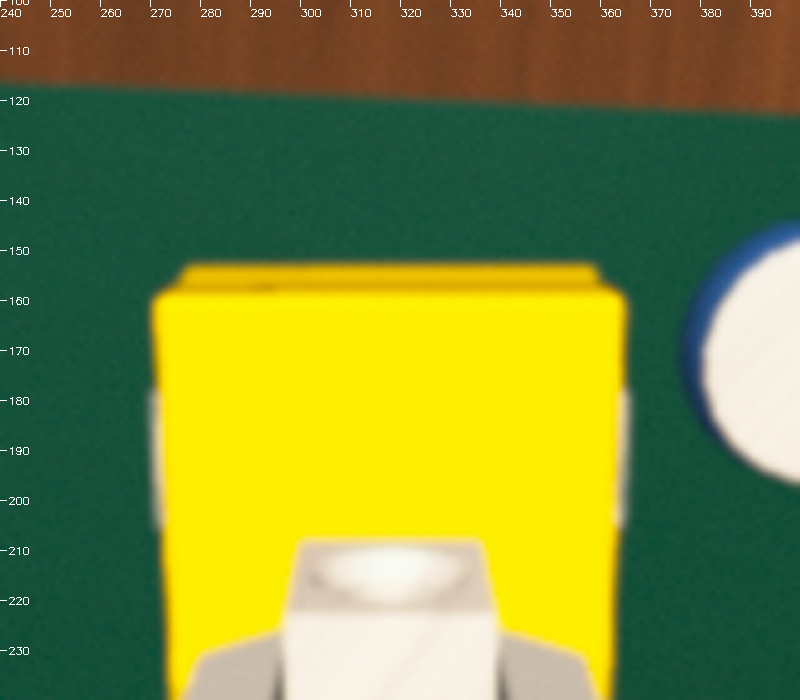

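```bash
python3 -m inch '[[-0.304,-0.017,-0.004,-8.4,1],[-0.304,-0.017,-0.004,-8.4,1],[-0.304,-0.017,-0.004,-8.4,1],[-0.304,-0.017,-0.004,-8.4,1],[-0.304,-0.017,-0.004,-8.4,1],[-0.304,-0.017,-0.004,-8.4,1],[-0.304,-0.017,-0.004,-8.4,1],[-0.304,-0.017,-0.004,-8.4,1],[-0.304,-0.017,-0.004,-8.4,1],[-0.304,-0.017,-0.004,-8.4,1],[-0.304,-0.017,-0.004,-8.4,1],[-0.304,-0.017,-0.004,-8.4,1]]'
python3 - <<'E'
from h import *
go(.532,.0362,.14,100.65)
E
```

```text
t: 14.02
eef_pos: [0.5317, 0.0385, 0.2396]
eef_rot: [[-0.186, 0.982, -0.004], [0.982, 0.186, -0.005], [-0.005, -0.005, -1.0]]
ft_force: [-0.1, -0.2, -2.7]
width: 0.251
t 14.02 pos [0.5317 0.0385 0.2396] yaw 100.74 ROW [-0.0018  0.0004  0.0996] 0.09 F [-0.06 -0.18 -2.74] w 0.251
```

```bash
python3 -m inch '[[-0.0018,0.0004,0.03,0,1],[-0.0018,0.0004,0.06,0,1],[-0.0018,0.0004,0.08,0,1],[-0.0018,0.0004,0.095,0,1],[-0.0018,0.0004,0.1,0,1],[-0.0018,0.0004,0.102,0,1],[-0.0018,0.0004,0.102,0,1],[-0.0018,0.0004,0.102,0,1]]'
python3 - <<'E'
from h import *
go(.532,.0362,.1249,100.65)
snap("w10"); zoom("w10",220,60,420,260,4,"w10z")
E
```

```text
t: 14.68
eef_pos: [0.5329, 0.0365, 0.1389]
eef_rot: [[-0.187, 0.982, -0.002], [0.982, 0.187, -0.006], [-0.005, -0.003, -1.0]]
ft_force: [-0.1, -0.1, -3.0]
width: 0.253
t 14.68 pos [0.5329 0.0365 0.1389] yaw 100.78 ROW [-0.0001 -0.0009  0.014 ] 0.13 F [-0.12 -0.09 -2.98] w 0.253
```

View pics/w10z.png

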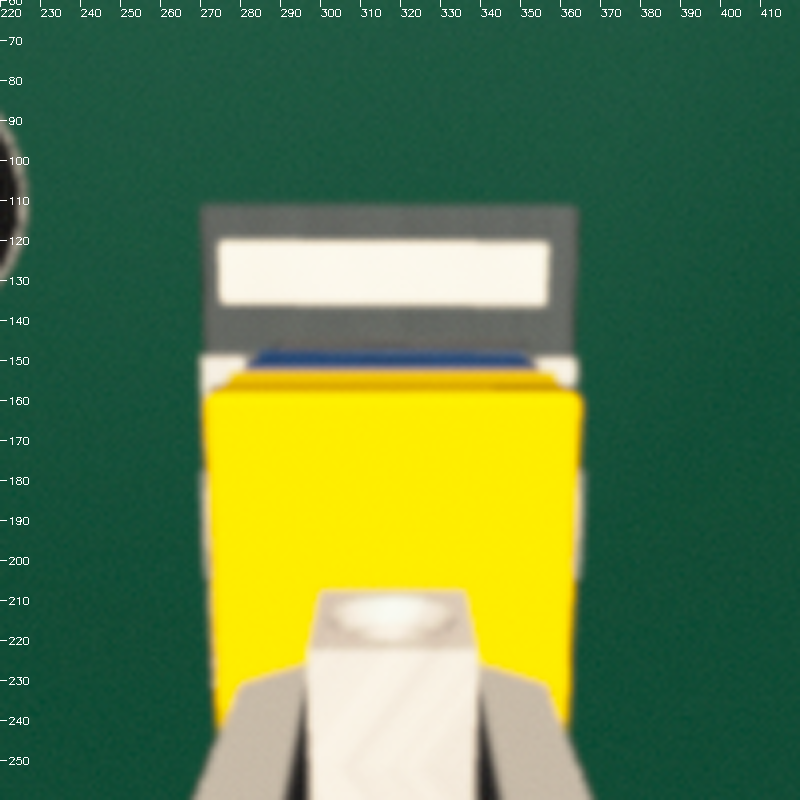

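```bash
python3 -m inch '[[0,-0.001,0.003,0.1,1],[0,-0.001,0.006,0.1,1],[0,-0.001,0.009,0.1,1],[0,-0.001,0.011,0.1,1],[0,-0.001,0.011,0.1,1]]'
python3 - <<'E'
from h import *
go(.532,.0362,.1249,100.65)
E
```

```text
t: 15.15
eef_pos: [0.5315, 0.0361, 0.1274]
eef_rot: [[-0.185, 0.983, -0.003], [0.983, 0.185, -0.006], [-0.005, -0.004, -1.0]]
ft_force: [0.3, 0.1, -3.1]
width: 0.254
t 15.15 pos [0.5315 0.0361 0.1274] yaw 100.67 ROW [-0.      0.0005  0.0025] 0.02 F [ 0.32  0.14 -3.1 ] w 0.254
```

```bash
python3 -m inch '[[0,0,0.001,0,1],[0,0,0.002,0,1],[0,0,0.003,0,1],[0,0,0.0035,0,1],[0,0,0.0035,0,1]]'
python3 - <<'E'
from h import *
go(.531,.0362,.1249,100.65)
E
```

```text
t: 15.57
eef_pos: [0.5317, 0.0362, 0.125]
eef_rot: [[-0.185, 0.983, -0.003], [0.983, 0.185, -0.006], [-0.005, -0.004, -1.0]]
ft_force: [-3.6, 1.9, 4.4]
width: 0.251
t 15.57 pos [0.5317 0.0362 0.125 ] yaw 100.67 ROW [ 0.0001 -0.0007  0.0001] 0.02 F [-3.57  1.94  4.42] w 0.251
```

```bash
python3 -m inch '[[0,-0.0005,0,0,1],[0,-0.0005,0,0,0.6],[0,-0.0005,0,0,0.5],[0,-0.0005,0,0,0.4],[0,-0.0005,0,0,0.4],[0,-0.0005,0,0,0.4],[0,-0.0005,0,0,0.4]]'
python3 -m inch '[[0,0,-0.01,0,0.4],[0,0,-0.03,0,0.3],[0,0,-0.07,0,0],[0,0,-0.1,0,0],[0,0,-0.115,0,0],[0,0,-0.115,0,0],[0,0,-0.115,0,0],[0,0,-0.115,0,0]]'
python3 - <<'E'
from h import *
snap("w11"); zoom("w11",230,90,410,280,4,"w11z"); go(.4569,-.2499,.2,83.56)
E
```

```text
t: 16.15
eef_pos: [0.5313, 0.0361, 0.1251]
eef_rot: [[-0.185, 0.983, -0.003], [0.983, 0.185, -0.006], [-0.005, -0.004, -1.0]]
ft_force: [-0.0, 0.6, -0.1]
width: 0.593
t: 16.82
eef_pos: [0.5308, 0.0368, 0.2386]
eef_rot: [[-0.185, 0.983, -0.005], [0.983, 0.185, -0.005], [-0.004, -0.006, -1.0]]
ft_force: [-0.3, -1.5, -0.4]
width: 0.996
t 16.87 pos [0.5305 0.0369 0.2381] yaw 100.66 ROW [-0.268  -0.1252  0.04  ] 17.1 F [-0.45  0.29 -0.78] w 0.999
```

View pics/w11z.png

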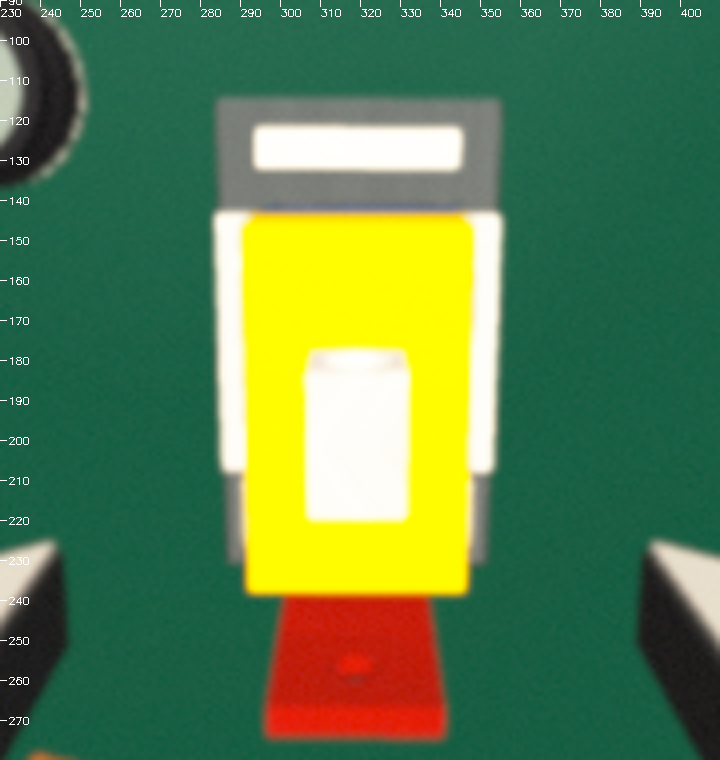

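Run:
```python
from h import *
P=loadP("w11")
r=fit("wrist",[(83,48,10),(83,-48,10)],[(284.2,114.5),(355,114.5)],[.53,.04,1.75],P)
e=fit("wrist",[(73,22,155),(73,-22,155),(-73,-22,155),(-73,22,155)],[(293.3,121.8),(346,121.8),(342,274.5),(296.3,274.5)],[.53,.04,1.75],P)
y=fit("wrist",[(50,30,118),(50,-30,118),(-50,-30,118),(-50,30,118)],[(290.7,144),(348.2,144),(347,238.3),(291.5,238.3)],[.53,.04,1.75],P)
l=fit("wrist",[(18,12,148),(18,-12,148),(-18,-12,148),(-18,12,148)],[(306,182.5),(332.5,182.5),(332,220),(306.3,220)],[.53,.04,1.75],P)
for g in(y,l):
  c,s=np.cos(e[2]),np.sin(e[2]); d=g[:2]-e[:2]; print("in rack",c*d[0]+s*d[1],-s*d[0]+c*d[1])
```

```text
fit [0.5314 0.0367 1.7584] deg 100.74638764648186 res [-0.5  0.   0.5  0. ]
fit [0.5312 0.0369 1.7571] deg 100.67474429637622 res [ 1.   0.3 -1.   0.4 -0.7 -0.4  0.8 -0.6]
fit [0.531  0.0378 1.7584] deg 100.74836564437592 res [-1.   0.8  1.   0.8 -0.4 -0.9  0.4 -1. ]
fit [0.5311 0.0367 1.7581] deg 100.73118660939109 res [ 0.4  0.5 -0.5  0.5 -0.5 -0.5  0.5 -0.6]
in rack 0.0009359532416725415 4.8898318873471077e-05
in rack -0.0001835721594768446 0.00017113608892807173
```

```bash
python3 -c "
from h import *
go(.455,-.277,.2,83.5)"
```

```text
t 16.87 pos [0.5305 0.0369 0.2381] yaw 100.66 ROW [-0.2943 -0.132   0.0402] 17.16 F [-0.45  0.29 -0.78] w 0.999
```

```bash
python3 -m inch '[[-0.294,-0.132,0,17.2,0],[-0.294,-0.132,0,17.2,0],[-0.294,-0.132,0,17.2,0],[-0.294,-0.132,0,17.2,0],[-0.294,-0.132,0.02,17.2,0],[-0.294,-0.132,0.04,17.2,0],[-0.294,-0.132,0.06,17.2,0],[-0.294,-0.132,0.08,17.2,0],[-0.294,-0.132,0.08,17.2,0],[-0.294,-0.132,0.08,17.2,0],[-0.294,-0.132,0.08,17.2,0],[-0.294,-0.132,0.08,17.2,0]]'
python3 - <<'E'
from h import *
snap("w12"); zoom("w12",230,50,410,280,3.2,"w12z"); go(.455,-.277,.2,83.5)
E
```

```text
t: 17.87
eef_pos: [0.4555, -0.276, 0.161]
eef_rot: [[0.113, 0.994, -0.005], [0.994, -0.113, -0.006], [-0.006, -0.004, -1.0]]
ft_force: [0.2, 0.5, 0.9]
width: 1.005
t 17.92 pos [ 0.4559 -0.2761  0.1615] yaw 83.57 ROW [-0.0013 -0.0009 -0.0384] 0.07 F [0.43 0.75 0.18] w 1.002
```

View pics/w12z.png

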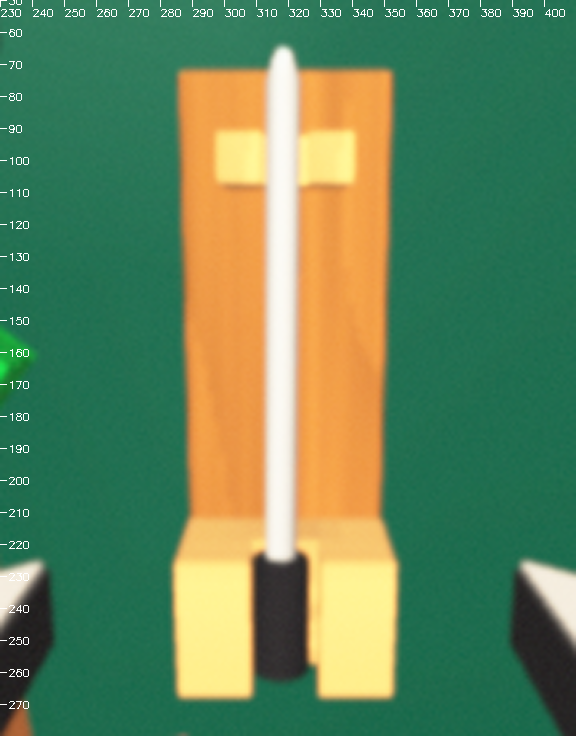

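Run:
```python
from h import *
P=loadP("w12")
t=px2w("wrist",318.5,64.5,.045,P); o=px2w("wrist",317.2,225.5,.047,P); print(t,o,np.linalg.norm(t-o))
print("yaw",np.degrees(np.arctan2(t[1]-o[1],t[0]-o[0])))
fit("wrist",[(100,35,10),(100,-35,10),(-53,-35,59),(-53,35,59),(-99,-35,59),(-99,35,59)],[(285.5,72),(352.8,72),(354.3,225.5),(284,225.5),(353,268),(285.3,268)],[.456,-.25,1.46],P)
e=(t-o)/np.linalg.norm(t-o); m=t-.125*e; print(m)
go(m[0],m[1],.026,np.degrees(np.arctan2(e[1],e[0])))
```

```text
[ 0.4694 -0.1525  0.045 ] [ 0.4506 -0.309   0.047 ] 0.15759818361740865
yaw 83.1729363037248
fit [ 0.4589 -0.253   1.4607] deg 83.69196078336275 res [ 0.1 -0.  -0.1 -0.2 -0.8  0.8  0.8  0.8 -0.8 -0.7  0.8 -0.8]
[ 0.4545 -0.2766  0.0466]
t 17.92 pos [ 0.4559 -0.2761  0.1615] yaw 83.57 ROW [ 0.0002 -0.0008  0.1356] 0.4 F [0.43 0.75 0.18] w 1.002
```

```bash
python3 -m inch '[[0,-0.0004,0.04,0.1,0],[0,-0.0004,0.08,0.1,0.2],[0,-0.0004,0.11,0.1,0.4],[0,-0.0004,0.128,0.1,0.5],[0,-0.0004,0.1345,0.1,0.5],[0,-0.0004,0.1355,0.1,0.5],[0,-0.0004,0.1355,0.1,0.7],[0,-0.0004,0.1355,0.1,0.85],[0,-0.0004,0.1355,0.1,1],[0,-0.0004,0.1355,0.1,1],[0,-0.0004,0.1355,0.1,1],[0,-0.0004,0.1355,0.1,1]]'
python3 -m inch '[[0,-0.0004,0,0,1],[0,-0.0004,0,0,1]]'
```

```text
t: 18.92
eef_pos: [0.4552, -0.2772, 0.0266]
eef_rot: [[0.114, 0.993, -0.003], [0.993, -0.114, -0.007], [-0.007, -0.003, -1.0]]
ft_force: [-0.3, -0.2, 0.4]
width: 0.256
t: 19.08
eef_pos: [0.4548, -0.2772, 0.0268]
eef_rot: [[0.114, 0.993, -0.003], [0.993, -0.114, -0.007], [-0.008, -0.002, -1.0]]
ft_force: [-0.3, 0.0, -0.1]
width: 0.112
```

```bash
python3 -m inch '[[0,0,0,0,1],[0,0,-0.01,0,1],[0,0,-0.03,0,1],[0,0,-0.06,0,1],[0,0,-0.08,0,1],[0,0,-0.09,0,1],[0,0,-0.09,0,1],[0,0,-0.09,0,1]]'
python3 - <<'E'
from h import *
snap("w13"); zoom("w13",230,20,410,280,3,"w13z"); go(.571,-.1734,.1148,100.7)
E
```

```text
t: 19.75
eef_pos: [0.4548, -0.2764, 0.1166]
eef_rot: [[0.114, 0.993, -0.004], [0.993, -0.114, -0.007], [-0.008, -0.003, -1.0]]
ft_force: [-0.2, 0.0, -2.0]
width: 0.092
t 19.8 pos [ 0.4543 -0.2759  0.1156] yaw 83.46 ROW [ 0.1151  0.1042 -0.0004] -17.24 F [-0.06  0.8  -0.91] w 0.093
```

View pics/w13z.png

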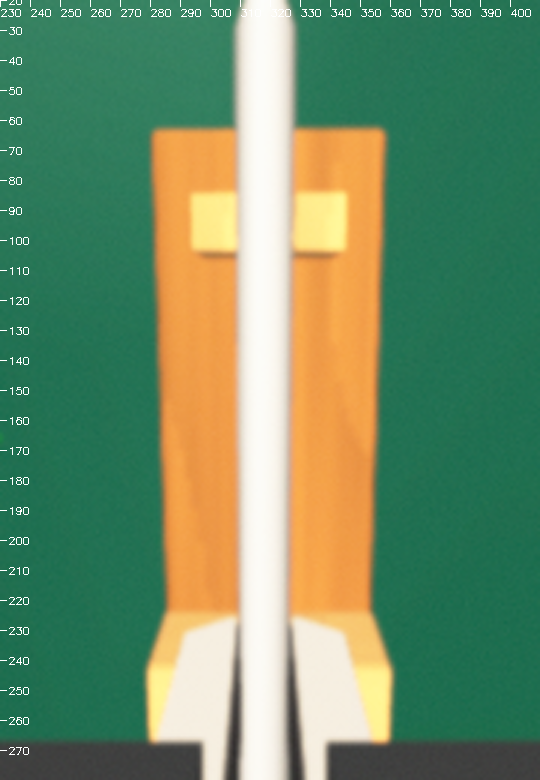

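Run:
```python
from h import *
zoom("w13",270,0,370,60,7,"w13t")
P=loadP("w13"); s=robot.state(); p=np.array(s['eef_pos']);R=np.array(s['eef_rot'])
for x in (.02,.05,.09,.117,.12,.124,.128):
   for z in (-.0182,): print(x,w2px("wrist",p+R@np.array([x,0,z]),P),w2px("wrist",p+R@np.array([x,-.005,z]),P)[0],w2px("wrist",p+R@np.array([x,.005,z]),P)[0])
```

```text
0.02 [317.2285 215.4093] 308.612927486534 325.8428884667651
0.05 [317.2971 163.7878] 308.27569344631905 326.3170797318547
0.09 [317.3992  86.8892] 307.77332321647134 327.0234604285051
0.117 [317.4762  28.8815] 307.3943621383494 327.5563067341129
0.12 [317.4852  22.0952] 307.35002736376777 327.61864406714517
0.124 [317.4973  12.9343] 307.2901793169696 327.7027938111582
0.128 [317.5097   3.6422] 307.2294747234416 327.78814770474503
```

View pics/w13t.png

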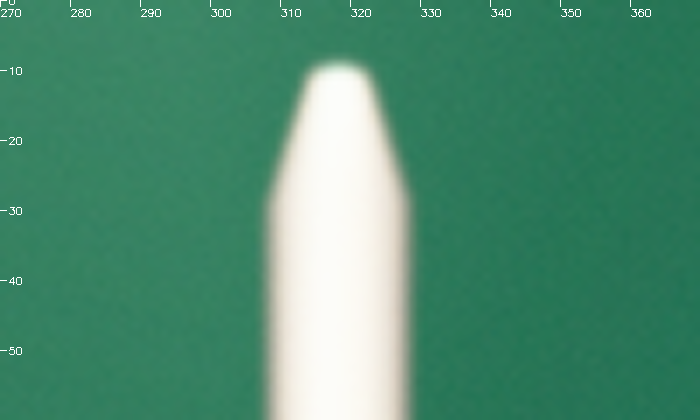

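```bash
python3 -m inch '[[0.03,0.104,-0.001,-17.2,1],[0.06,0.104,-0.001,-17.2,1],[0.09,0.104,-0.001,-17.2,1],[0.105,0.104,-0.001,-17.2,1],[0.105,0.104,-0.001,-17.2,1],[0.105,0.104,-0.001,-17.2,1],[0.105,0.104,-0.001,-17.2,1]]'
python3 - <<'E'
from h import *
snap("w14"); go(.5705,-.173,.1148,100.7)
zoom("w14",220,0,420,200,4,"w14z")
cv2.imwrite("pics/t14.png",robot.capture("top")); zoom("t14",235,175,345,250,7,"t14z")
E
```

```text
t: 20.38
eef_pos: [0.5685, -0.1833, 0.1138]
eef_rot: [[-0.185, 0.983, -0.008], [0.983, 0.185, -0.005], [-0.003, -0.008, -1.0]]
ft_force: [0.0, -1.3, -0.4]
width: 0.095
t 20.43 pos [ 0.5685 -0.184   0.1142] yaw 100.61 ROW [ 0.0104  0.0039 -0.0006] -0.09 F [-0.06  0.26 -1.35] w 0.095
```

View pics/w14z.png

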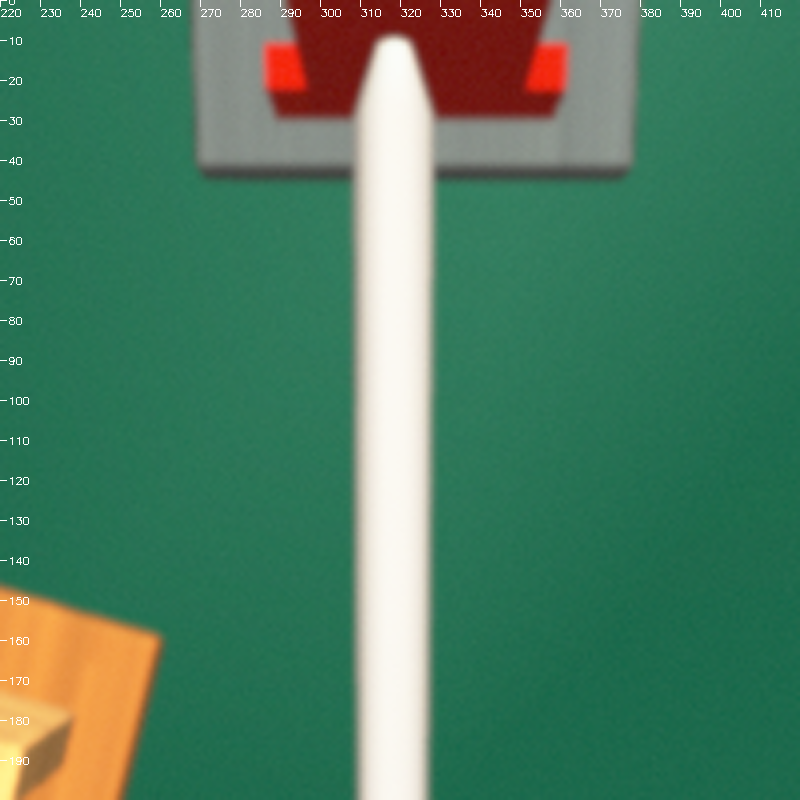

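View pics/t14z.png

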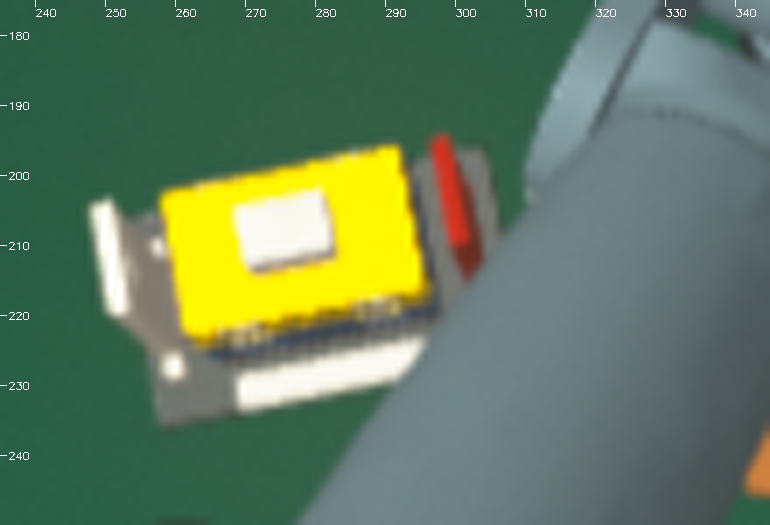

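```bash
python3 -m inch '[[0.004,0.0039,0,-0.1,1],[0.005,0.0039,0,-0.1,1],[0.005,0.0039,0,-0.1,1],[0.005,0.0039,0,-0.1,1]]'
python3 - <<'E'
from h import *
go(.5705,-.173,.1148,100.7);snap("w15")
zoom("w15",220,0,420,80,4,"w15z")
s=robot.state();print(np.array(s['eef_rot']))
E
```

```text
t: 20.82
eef_pos: [0.5714, -0.179, 0.1146]
eef_rot: [[-0.185, 0.983, -0.006], [0.983, 0.185, -0.005], [-0.004, -0.007, -1.0]]
ft_force: [1.1, -0.7, -1.0]
width: 0.096
t 20.82 pos [ 0.5714 -0.179   0.1146] yaw 100.64 ROW [ 0.0061  0.0002 -0.0002] -0.06 F [ 1.07 -0.65 -1.01] w 0.096
[[-0.1848  0.9828 -0.0063]
 [ 0.9828  0.1848 -0.0055]
 [-0.0043 -0.0072 -1.    ]]
```

View pics/w15z.png

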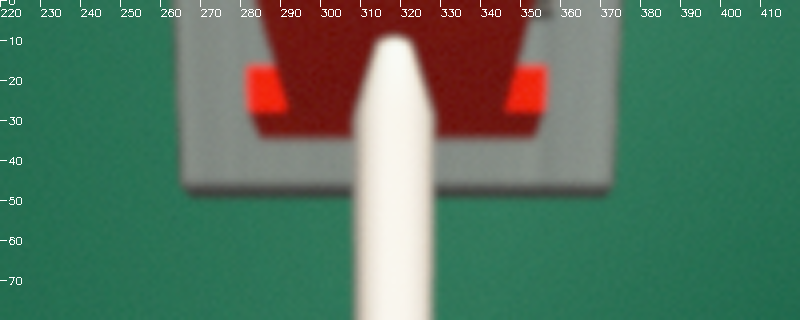

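Run:
```python
from h import *
P=loadP("w15"); s=robot.state()
yaw=np.radians(100.7); ey=np.array([-np.sin(yaw),np.cos(yaw),0]);ex=np.array([np.cos(yaw),np.sin(yaw),0]); C=np.array([.5312,.0369,0])
for u,v,z in [(265,47,.01),(372.5,47,.01),(284.8,33.5,.01),(353.5,33.5,.01),(318.1,9.2,.133),(318.1,40,.133),(317.9,190,.133)]:
    w=px2w("wrist",u,v,z,P)-C; print(u,v,w@ex,w@ey)
```

```text
265 47 -0.08269024926998328 0.048469847859438496
372.5 47 -0.08278647572536721 -0.04612506902234388
284.8 33.5 -0.0720264859233875 0.030710094435074296
353.5 33.5 -0.07210325377160408 -0.029096282822714686
318.1 9.2 -0.09384843968315126 0.0009796820678278034
318.1 40 -0.10730251645403818 0.0009669003212928246
317.9 190 -0.18351611827305106 0.0010070093381455824
```

```bash
python3 -m inch '[[0.006,0.0001,0,0,1],[0.012,0.0001,0,0,1],[0.018,0.0001,0,0,1],[0.024,0.0001,0,0,1],[0.028,0.0001,0,0,1],[0.03,0.0001,0,0,1],[0.03,0.0001,0,0,1]]'
python3 - <<'E'
from h import *
go(.5312+.1857*.124,.0369-.9826*.124,.1148,100.7);s=robot.state();print(np.array(s['eef_rot'])[2],s['ft_torque'])
E
```

```text
t: 21.45
eef_pos: [0.5659, -0.1488, 0.1145]
eef_rot: [[-0.185, 0.983, -0.006], [0.983, 0.185, -0.005], [-0.004, -0.007, -1.0]]
ft_force: [-0.2, -0.7, -0.8]
width: 0.097
t 21.45 pos [ 0.5659 -0.1488  0.1145] yaw 100.69 ROW [ 0.0649  0.0003 -0.0005] -0.01 F [-0.21 -0.73 -0.77] w 0.097
[-0.0042 -0.0072 -1.    ] [-0.066  -0.0552  0.0005]
```

```bash
python3 -m inch '[[0.008,0.0002,0,0,1],[0.016,0.0002,0,0,1],[0.024,0.0002,0,0,1],[0.032,0.0002,0,0,1],[0.04,0.0002,0,0,1],[0.046,0.0002,0,0,1],[0.05,0.0002,0,0,1],[0.05,0.0002,0,0,1]]'
python3 - <<'E'
from h import *
go(.5312+.1857*.090,.0369-.9826*.090,.1148,100.7);snap("w16")
E
```

```text
t: 22.12
eef_pos: [0.5567, -0.0987, 0.1143]
eef_rot: [[-0.187, 0.982, -0.006], [0.982, 0.187, -0.005], [-0.004, -0.007, -1.0]]
ft_force: [0.5, -0.6, -1.5]
width: 0.096
t 22.12 pos [ 0.5567 -0.0987  0.1143] yaw 100.75 ROW [ 0.048   0.0002 -0.0007] 0.05 F [ 0.53 -0.64 -1.52] w 0.096
```

View pics/w16.png

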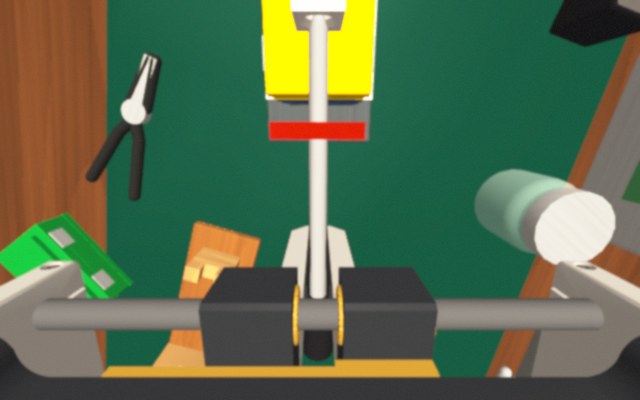

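Run:
```python
from h import *
zoom("w16",240,0,400,170,4.5,"w16z")
P=loadP("w16");yaw=np.radians(100.7); ey=np.array([-np.sin(yaw),np.cos(yaw),0]);ex=np.array([np.cos(yaw),np.sin(yaw),0]); C=np.array([.5312,.0369,0])
for x,y,z in [(-.073,.022,.155),(-.073,-.022,.155),(-.065,.022,.155),(-.018,0,.148),(-.018,.012,.148),(-.0125,0,.133)]: print(x,y,z,w2px("wrist",C+ex*x+ey*y+[0,0,z],P))
```

```text
-0.073 0.022 0.155 [271.7229 139.8175]
-0.073 -0.022 0.155 [366.6639 140.0943]
-0.065 0.022 0.155 [271.058  121.9685]
-0.018 0 0.148 [319.6513  11.0842]
-0.018 0.012 0.148 [292.2811  11.0802]
-0.0125 0 0.133 [319.719    9.5787]
```

View pics/w16z.png

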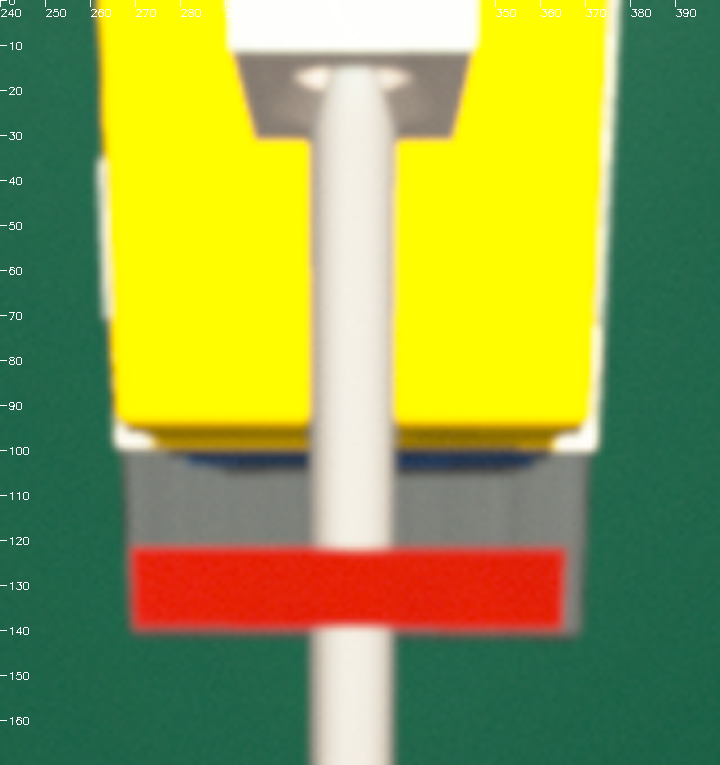

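```bash
python3 -m inch '[[0.006,0,-0.0003,0,1],[0.012,0,-0.0003,0,1],[0.018,0,-0.0003,0,1],[0.026,0,-0.0003,0,1],[0.034,0,-0.0003,0,1],[0.042,0,-0.0003,0,1],[0.047,0,-0.0003,0,1],[0.049,0,-0.0003,0,1],[0.049,0,-0.0003,0,1]]'
python3 - <<'E'
from h import *
go(.5312+.1857*.088,.0369-.9826*.088,.1148,100.7);snap("w17")
E
```

```text
t: 22.92
eef_pos: [0.5476, -0.0505, 0.1144]
eef_rot: [[-0.187, 0.982, -0.006], [0.982, 0.187, -0.006], [-0.004, -0.007, -1.0]]
ft_force: [-0.4, 0.1, -1.2]
width: 0.097
t 22.92 pos [ 0.5476 -0.0505  0.1144] yaw 100.78 ROW [ 0.0009  0.0001 -0.0004] 0.08 F [-0.39  0.1  -1.16] w 0.097
```

View pics/w17.png

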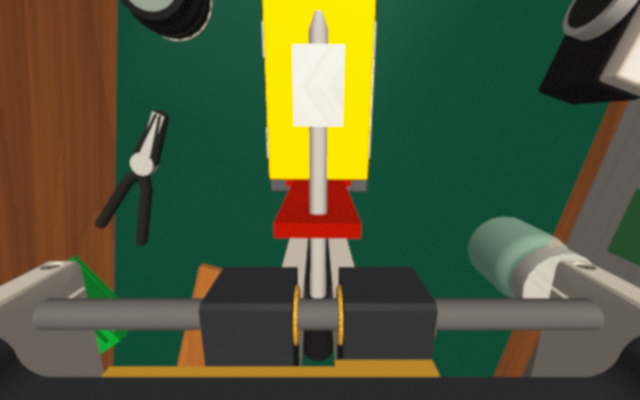

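```bash
python3 -m inch '[[0,0,0,0,0.8],[0,0,0,0,0.6],[0,0,0,0,0.5],[0,0,0,0,0.5],[-0.01,0,0,0,0.5],[-0.025,0,0,0,0.5],[-0.04,0,0,0,0.5],[-0.0505,0,0,0,0.5],[-0.0505,0,0,0,0.5],[-0.0505,0,0,0,0.5]]'
python3 - <<'E'
from h import *
go(.5312+.1857*.1395,.0369-.9826*.1395,.1148,100.7);snap("w18")
E
```

```text
t: 23.8
eef_pos: [0.5572, -0.1016, 0.1146]
eef_rot: [[-0.185, 0.983, -0.006], [0.983, 0.185, -0.005], [-0.004, -0.007, -1.0]]
ft_force: [0.2, 0.2, 0.3]
width: 0.499
t 23.8 pos [ 0.5572 -0.1016  0.1146] yaw 100.65 ROW [ 0.0014  0.0002 -0.0002] -0.05 F [0.2  0.25 0.33] w 0.499
```

View pics/w18.png

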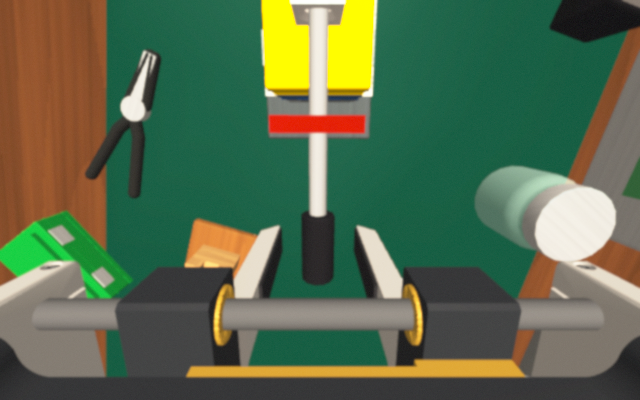

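```bash
python3 -m inch '[[0,0.0002,0,0,0.7],[0,0.0002,0,0,0.85],[0,0.0002,0,0,1],[0,0.0002,0,0,1],[0,0.0002,0,0,1],[0,0.0002,0,0,1]]'
python3 - <<'E'
from h import *
go(.5312+.1857*.094,.0369-.9826*.094,.1148,100.7);print(robot.state()['ft_torque'])
E
```

```text
t: 24.35
eef_pos: [0.5572, -0.1006, 0.1145]
eef_rot: [[-0.186, 0.983, -0.007], [0.983, 0.186, -0.005], [-0.004, -0.007, -1.0]]
ft_force: [-0.6, 0.1, 0.0]
width: 0.201
t 24.35 pos [ 0.5572 -0.1006  0.1145] yaw 100.72 ROW [ 0.0459  0.     -0.0004] 0.02 F [-0.59  0.06  0.04] w 0.201
[ 0.0469 -0.0718  0.0365]
```

```bash
python3 -m inch '[[0.005,0,-0.0004,0,1],[0.01,0,-0.0004,0,1],[0.015,0,-0.0004,0,1],[0.02,0,-0.0004,0,1],[0.025,0,-0.0004,0,1],[0.025,0,-0.0004,0,1]]'
python3 -m inch '[[0.004,0,0,0,1],[0.008,0,0,0,1],[0.011,0,0,0,1],[0.014,0,0,0,1],[0.016,0,0,0,1]]'
python3 - <<'E'
from h import *
go(.5312+.1857*.094,.0369-.9826*.094,.1148,100.7);print(robot.state()['ft_torque']);snap("w19")
E
```

```text
t: 24.85
eef_pos: [0.5523, -0.0749, 0.1149]
eef_rot: [[-0.187, 0.982, -0.007], [0.982, 0.187, -0.005], [-0.003, -0.007, -1.0]]
ft_force: [-0.3, 1.5, 0.2]
width: 0.203
t: 25.27
eef_pos: [0.5495, -0.0591, 0.1151]
eef_rot: [[-0.187, 0.982, -0.006], [0.982, 0.187, -0.005], [-0.004, -0.007, -1.0]]
ft_force: [-0.3, -2.0, 1.6]
width: 0.204
t 25.27 pos [ 0.5495 -0.0591  0.1151] yaw 100.78 ROW [ 0.0037 -0.0001  0.0003] 0.08 F [-0.25 -2.    1.55] w 0.204
[-0.4337 -0.0903  0.0027]
```

View pics/w19.png

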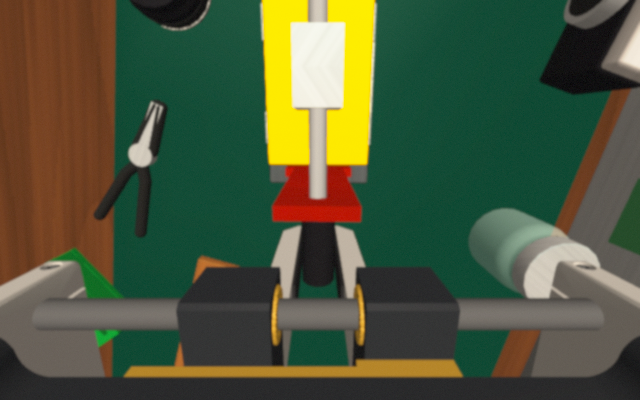

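```bash
python3 -m inch '[[0.002,0,0,0,1],[0.004,0,0,0,1],[0.005,0,0,0,1],[0.006,0,0,0,1],[0.006,0,0,0,1]]'
python3 - <<'E'
from h import *
go(.5312+.1857*.094,.0369-.9826*.094,.1148,100.7);print(robot.state()['ft_torque'])
E
```

```text
t: 25.73
eef_pos: [0.5487, -0.0545, 0.1154]
eef_rot: [[-0.187, 0.982, -0.005], [0.982, 0.187, -0.009], [-0.007, -0.007, -1.0]]
ft_force: [-0.8, -7.5, 1.4]
width: 0.205
t 25.73 pos [ 0.5487 -0.0545  0.1154] yaw 100.81 ROW [-0.0009 -0.0002  0.0007] 0.11 F [-0.8  -7.48  1.39] w 0.205
[-1.4533 -0.0728 -0.004 ]
```

```bash
python3 -m inch '[[-0.0005,0,0,0,0.8],[-0.0005,0,0,0,0.6],[-0.0005,0,0,0,0.5],[-0.0005,0,0,0,0.4],[-0.0005,0,0,0,0.4]]'
python3 -m inch '[[0,0,-0.02,0,0.4],[0,0,-0.05,0,0.3],[0,0,-0.09,0,0.2],[0,0,-0.13,0,0.2],[0,0,-0.15,0,0.2],[0,0,-0.15,0,0.2],[0,0,-0.15,0,0.2]]'
python3 - <<'E'
from h import *
snap("w20");go(.5312,.0369,.265,100.7)
im=robot.capture("scene");cv2.imwrite("pics/s20.png",im);zoom("s20",310,140,410,230,7,"s20z");zoom("w20",220,30,420,260,3.5,"w20z")
E
```

```text
t: 26.15
eef_pos: [0.5485, -0.0547, 0.1151]
eef_rot: [[-0.188, 0.982, -0.006], [0.982, 0.188, -0.008], [-0.007, -0.007, -1.0]]
ft_force: [0.0, 0.1, -0.3]
width: 0.449
t: 26.73
eef_pos: [0.5499, -0.0534, 0.2661]
eef_rot: [[-0.188, 0.982, -0.004], [0.982, 0.188, -0.008], [-0.008, -0.005, -1.0]]
ft_force: [-0.2, 0.0, -1.5]
width: 0.802
t 26.78 pos [ 0.5489 -0.0532  0.264 ] yaw 100.82 ROW [ 0.0918 -0.0005 -0.0015] 0.12 F [-0.1   0.48  0.14] w 0.801
```

View pics/s20z.png

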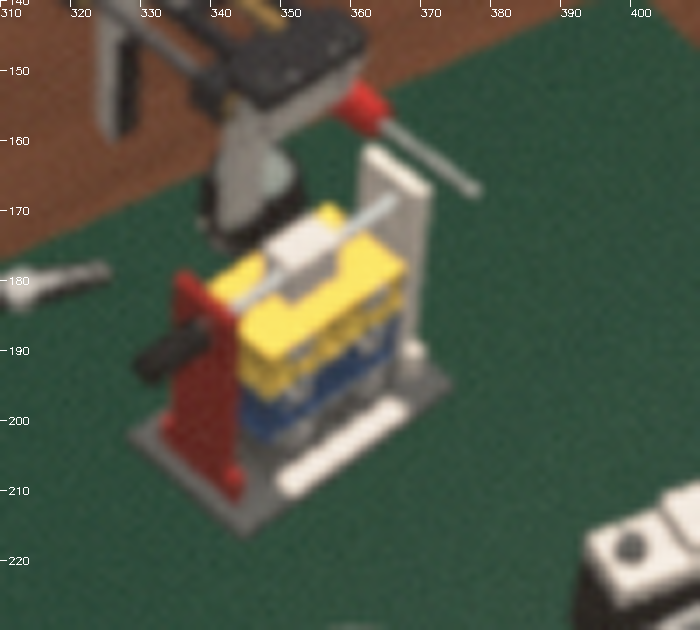

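View pics/w20.png

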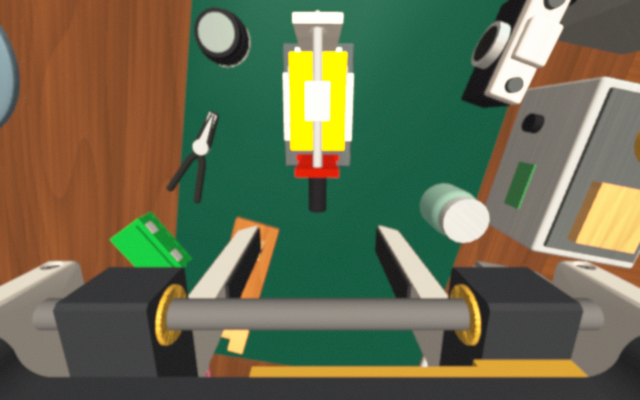

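The scene view shows the rod running through the red ear, the lug (355,172) and into the white ear, with the handle at the red ear. A closer look from above will verify the gap, the tip and the cases.

```bash
python3 -m inch '[[0.03,0,-0.01,0,0.2],[0.07,0,-0.01,0,0.2],[0.092,0,-0.01,0,0.2],[0.092,0,-0.01,0,0.2],[0.092,0,-0.01,0,0.2],[0.092,0,-0.01,0,0.2]]'
python3 - <<'E'
from h import *
snap("w21");go(.5312,.0369,.265,100.7)
zoom("w21",240,80,400,310,3.2,"w21z")
E
```

```text
t: 27.33
eef_pos: [0.5308, 0.0369, 0.2709]
eef_rot: [[-0.188, 0.982, -0.012], [0.982, 0.187, -0.007], [-0.004, -0.013, -1.0]]
ft_force: [-0.5, -0.6, -0.4]
width: 0.799
t 27.38 pos [0.531  0.0365 0.2712] yaw 100.76 ROW [0.0004 0.0004 0.0062] 0.06 F [-0.28  0.23 -0.64] w 0.798
```

View pics/w21z.png

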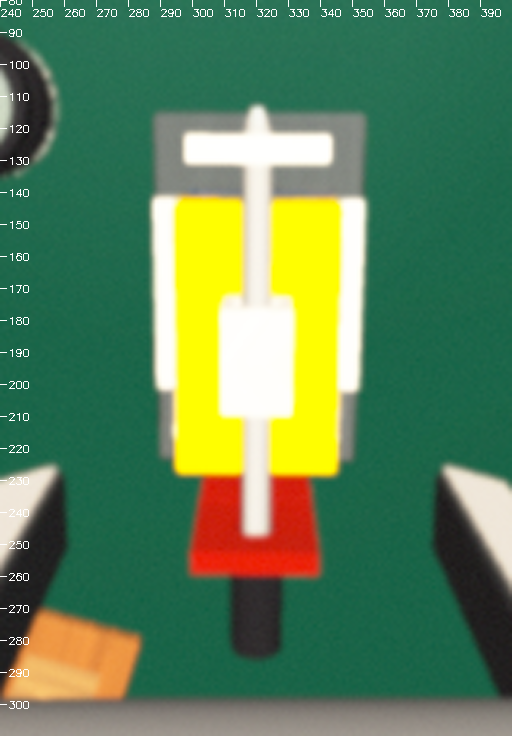

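Run:
```python
from h import *
P=loadP("w21")
e=fit("wrist",[(73,22,155),(73,-22,155),(-73,-22,155),(-73,22,155)],[(297,121.3),(344,121.3),(340.5,260),(299,260)],[.53,.04,1.75],P)
y=fit("wrist",[(50,30,118),(50,-30,118),(-50,-30,118),(-50,30,118)],[(294.2,142),(346.2,142),(345.8,228.5),(294.8,228.5)],[.53,.04,1.75],P)
l=fit("wrist",[(18,12,148),(18,-12,148),(-18,-12,148),(-18,12,148)],[(308.3,177),(332.2,177),(331.8,210.5),(308.3,210.5)],[.53,.04,1.75],P)
c,s=np.cos(e[2]),np.sin(e[2]);loc=lambda d:(c*d[0]+s*d[1],-s*d[0]+c*d[1])
for g in(y,l): print("in rack",loc(g[:2]-e[:2]))
for n,u,v,z in [("tip",320.3,112.8,.133),("handle end",320,285.5,.133-.0),("handle end bottom",320,285.5,.141)]: print(n,loc(px2w("wrist",u,v,z,P)[:2]-e[:2]))
```

```text
fit [0.5311 0.0371 1.7584] deg 100.74919911734081 res [ 0.9  0.6 -0.9  0.7 -0.7 -0.7  0.8 -1. ]
fit [0.531  0.0375 1.7643] deg 101.08493437985842 res [-0.9  1.   0.9  0.9 -0.6 -1.   0.6 -1.1]
fit [0.5313 0.0362 1.7594] deg 100.80847401675092 res [ 0.4  0.2 -0.5  0.3 -0.6 -0.2  0.6 -0.3]
in rack (np.float64(0.00040948444753738595), np.float64(2.930758682899105e-05))
in rack (np.float64(-0.0008476169365559184), np.float64(-2.6453615843986388e-05))
tip (np.float64(0.08218523104676442), np.float64(0.00028101200958212044))
handle end (np.float64(-0.11893793946265836), np.float64(-0.00034745555778636916))
handle end bottom (np.float64(-0.11409331432918873), np.float64(-0.0003657854929548336))
```

Run:
```python
from h import *
robot.close_job(); s=robot.state(); print(s['t'],s['ft_force'])
```

```text
the job is handed in; nothing more can be done
the job is handed in; nothing more can be done
```

The job is done and handed in, at about 27 s on the robot's clock. No verdict was reported, so what follows rests on my own last checks.

**What I did:**
- **Blue case:** I lowered it onto the grey one, which stood about 7 mm off centre, pressed lightly until it seated, and dragged the column to mid-rack.
- **Yellow case:** I set it down on the blue one, holding it by the lug.
- **Rod:** I inserted it holding the shaft, took a second grip on the handle, and pushed until about 7.5 N showed contact with the red ear. Then I let go and raised the hand clear.

**Last checks** (wrist camera, in the rack's frame):

| Point | Along the rack (x) | Across (y) | Ideal x |
|---|---|---|---|
| Lug | -0.8 mm | about 0 mm | 0 mm |
| Yellow case | +0.4 mm | about 0 mm | 0 mm |
| Rod tip | 82.2 mm | +0.3 mm | 82 mm |
| Handle end | -114 to -119 mm | -0.3 mm | -115 mm |

- **Height:** Both cases reached their seated height with a light press, judged from the arm's own readings. I did not measure either height again after letting go.
- **Blue case position:** I last measured the blue case just before placing the yellow one, at +0.6 mm along the rack and -0.9 mm across.

**Disagreements:**
- The top camera read about 2.5 mm differently from the wrist camera. I trusted the wrist camera, because the finger tips appeared where predicted.
- The final body fit put the yellow case's direction about 0.3° off the rack's, while the lug fit gave under 0.1°. Both are well inside the tolerance.
- I saw no bystander move in the views I took, but did not measure them against the start.

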